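# Clear the rail, jog the stage to the pointer, switch the drive off

### The arm

A 7-joint arm with a two-finger parallel gripper is mounted at the origin on a cart in front of the work surface, level with it; the furniture and walls round the work are solid. World frame = base frame: x ahead of the robot, y to its left, z up, the work surface at z = 0. Lengths are in m, angles in rad, forces in N, time in s.
With the tool pointing down it reaches from about 0.4 to 0.925 m from the base axis. Payload 4.1 kg.
Tool frame: the origin (TCP) lies at the very end of the fingers, on their centre line; the grasp point (between the pads) lies pinch_z behind it (pinch_z is the distance from the TCP to the grasp point, in m); x points along the fingers, y is the direction in which the jaws open and shut, and the axes are right-handed (so a half turn about x gives the same grasp; the last joint's range is limited). The gripper opens to 85 mm and grips with 20 to 120 N. Pads are 22 mm wide; open, the fingers measure 114 mm over their backs; the gripper's body (76 mm by 85 mm) begins 54 mm behind the grasp point. The pads swing forward as they close: fully open they stand 13 mm farther back than shut.
Start: joints at [-1.433, 0.398, 0.045, 1.537, -0.019, 1.207, -0.051], TCP at [0.152, 0.632, 0.196] pointing down, gripper open.
Joint ranges: [-2.82, 2.82], [-0.49, 2.23], [-1.37, 1.46], [0, 2.46], [-1.36, 4.5], [0.23, 2], [-2.94, 2.94]. Speed limits (rad/s): [2.57, 2.57, 3.14, 3.14, 3.14, 3.14, 3.14].

### API

Orientations are given as a 3x3 rotation matrix whose columns are the frame's x, y, z axes.
In Python, from rig import * gives the robot as it stands.
- The arm moves only by the shell command python3 -m creep 'ROWS' [OPENING] [FORCE]. ROWS is JSON, a list of rows, each a list of 6 numbers: the shift along the tool's x, y, z in cm, then the turn, a rotation vector about the tool's x, y, z in degrees. A call has 1 to 10 rows; each row shifts and turns the commanded pose from where the row before left it, along the tool's axes as they then stand; what a row does not reach is not made up. A row lasts 1/12 s, in which the tool goes at most 41.7 mm and 7.16 degrees, less where a joint would pass 70% of its speed; a pose out of reach is approached as far as the arm can. A call with a gripper value outside its range is refused whole. OPENING is the finger opening in cm, from 0 to 8.54, set as the call begins (- or left out, the last holds). The fingers move at their own pace and stop on an object; FORCE is the grip in N (left out, the last holds). Time passes only in rows, so rows that do not move let the fingers close. It gives the time, the measured TCP pose, the force and the opening at its end, in the units of the state.
- get_state(): the state, without advancing time (a new reading comes with each control period).
- read_camera(name): name is "side" or "top" or "wrist"; returns (picture, depth): 480x640x3 uint8, red, green, blue; 480x640 float32, m along the optical axis (not along the pixel's ray), 0 where there is no reading.
- camera_model(name): a dict with "fx", "fy", "cx", "cy" (pixels), "R" (3x3) and "t" (3): a world point X has camera coordinates R X + t. Camera axes: x right, y down, z forward; pixel columns grow to the right and rows downward; lengths in m; the calibration is good to about 2 mm. A picture is of the moment at which its call begins: read the wrist's pose just before it. camera_model takes no time and is no camera call; for the wrist camera it gives the pose at the moment of the call.
- finish_job(): hands the job in, once; it reports no verdict.
Trained networks look in the newest picture that a camera, given by its name, has taken for a name from the list of things; names that differ only in an ending like _2 or _b are one class to them, and where a whole thing is asked for, a point or a joint stands for the part that bears it (a point fixed in the world has none). Each returns a list of dicts, best first, with "score" (0 to 1); they miss things now and then, are a little off and sometimes report something else, mostly with a low value. They report only what shows in the picture. A call takes as long as a camera call. They do not tell look-alikes from the thing itself.
- boxes_of(name, camera): "uv" ([column, row] in pixels, amid what is visible of it).
The state is a dict: "time_s": time; "q": joint angles; "joint_velocities": joint speeds; "effort": joint torques, N m; "eef_pos": TCP position; "eef_rot": TCP orientation; "force": force on the tool from outside, world axes, zero at the start; "wrist_torque": the same for the moment, N m; "gripper_width": finger opening in m.
Only numpy, scipy, OpenCV 4.12 (cv2) and the standard library are available. Lean on these libraries where they do the work, as an engineer would, in place of code of your own. Each camera call takes 0.05 s, during which the arm holds its last target.

### The job

One of the two optics standing on the motorised rail (a cage cube and a lens mount) blocks the way from the stage to the pointer: stand that one upright in the shallow tray and leave the other where it is. Then drive the stage with the jog stick alone, never touching the stage: push the stick straight sideways, towards the pointer's side, and hold it there while the stage creeps along, then let it spring back to centre so that the stage stops with its index mark opposite the pointer, within 6 mm. Last, set the drive's toggle switch to its middle position, off; disturb nothing else on the bench.

Things in the scene. Friction and masses are not known exactly. Their poses are not given: they have to be found in the camera images.
- rail: Fixed motorised linear slide lying left-right on the bench. Origin: centre of its underside; own +y runs along it to its motor end (roughly the robot's left), +x away from the robot. Aluminium deck 36 mm wide (x), 310 mm long (y), its top 22 mm above the bench; end blocks 56 mm wide and 34 mm high at y = +-161 mm; black motor 40 mm high beyond the +y end, to y = +208 mm.
- stage: Carriage that slides along the deck, 48 mm (x) by 40 mm (y), from 23 to 45 mm above the bench. Origin 23 mm above the bench at its centre, on the rail's centre line. Starts within 12 mm of the rail's middle, can go 135 mm either way. Driven by the jog stick only; too weak to push an optic along. Not to be touched. The toggle must stay on its start side until the stage has arrived.
- stage_index (a point): Far end of the thin black index bar on the stage's top, 26 mm beyond the stage's centre (+x of the rail), 46 mm above the bench.
- pointer: Fixed steel post (8 mm thick, 55 mm high, on a foot) 48 mm behind the rail's centre line, 100 to 124 mm left or right of the rail's middle, with a needle pointing at the rail. Origin: foot of the post; axes parallel to the rail's. The stage is right when the index's y in this frame is within 6 mm of 0. On the other side stands a blunt black forked sensor block, 45 mm high, that plays no part.
- cage_cube: Loose black cube, 33 mm, 0.13 kg, with gold-ringed ports; stands on the rail's deck about 62 mm to one side of the rail's middle. Origin: centre of its underside; faces square to its axes, turned up to 0.3 rad from the rail's.
- lens_mount: Loose lens in a ring on a post and round pedestal, 66 mm high, 0.09 kg; stands on the rail's deck about 62 mm to the other side. Origin: centre of its underside. The pedestal is 32 mm across at the foot and narrows to the post; the upright ring is 10 mm thick along the own x axis and 30 mm wide along y, from 35 to 66 mm above the underside. Turned up to 0.3 rad from the rail's axes.
- tray: Fixed open aluminium tray, 104 x 104 mm outside, walls 4 mm thick and 14 mm high, floor about 4 mm thick. Origin: centre of its underside.
- jog_box: Fixed grey control box, 84 x 84 x 36 mm, with the jog stick in the middle of its top. Origin: centre of its underside; own +y is the stick's left (positive side), within 0.35 rad of the robot's left. The stick's pivot is 36 mm above the bench on the box's centre.
- jog_knob (a point): Centre of the stick's black knob, 60 mm above the pivot (96 mm above the bench when upright). The knob is 23 mm across and spans 46 to 74 mm above the pivot; the rod below is 9 mm thick.
- jog_side (a joint): Sideways tilt of the stick, rad: 0 upright, positive to the box's own +y, stops at +-0.45. Spring-centred, about 0.9 N m/rad; at rest up to 0.05 off zero. The stage moves to the side it leans to (positive: the rail's +y): still below about 0.13 rad, about 15 mm/s at 0.30, 20 mm/s at 0.35, up to 30 mm/s at the stop, and stops at once when it is let go.
- jog_fore (a joint): Fore-and-aft tilt of the stick, rad: positive towards the box's own +x (away from the robot), spring-centred likewise. It must stay within 0.25, so push squarely sideways along the box's y.
- switch_box: Fixed aluminium box, 64 x 64 x 42 mm, with the steel bat toggle in the middle of its top; may be turned any way round. Origin: centre of its underside. The lever's pivot is 44 mm above the bench on the box's centre.
- toggle_tip (a point): Tip of the toggle lever, 40 mm from its pivot; the lever is 9 mm thick near the tip, 6 mm at the root.
- toggle (a joint): Toggle lever, rad: three detents at -0.45, 0 (middle, off: the lever stands straight up) and +0.45; positive leans towards the switch box's own +y. It starts at +0.45. It takes about 3 N at the tip and snaps into the nearest detent, changing over half way, near 0.22.
- post_1: Steel post, 13 mm across, 50 mm high, standing between the front boxes. Bystander, loose: not to be shifted. Origin: centre of its underside.
- post_3: Steel post, 13 mm across, 30 mm high, standing between the front boxes. Bystander, loose: not to be shifted. Origin: centre of its underside.
- blue_tape: Flat roll of black tape, 55 mm across, 19 mm high, at the left. Bystander, loose: not to be shifted. Origin: centre of its underside.
- slide_box: Green slide box, 39 x 86 x 30 mm, at the right. Bystander, loose: not to be shifted. Origin: centre of its underside.
- clamp_fork: Flat slotted steel fork, 33 x 67 x 8 mm, behind the rail. Bystander, loose: not to be shifted. Origin: centre of its underside.
- connector: Small metal plug shell, 32 x 58 x 14 mm, behind the rail. Bystander, loose: not to be shifted. Origin: centre of its underside.
Not all that is in view belongs to the job. Of the things shaped like the cage_cube, the black one is meant.

How it is judged:
On the way, in this order (a step that is already met when the one before it is completed fails the run):
1. the optic between the stage and the pointer stands released in the tray, the other has stayed on the rail ((((horizontal distance between cage_cube and tray below 0.045 m and height (world z) of cage_cube below 0.012 m and angle between cage_cube's own z axis and vertical below 0.15 rad and linear speed of cage_cube below 0.02 m/s and contact force between cage_cube and the fingers below 0.1 N) and distance of lens_mount from where it was at the start of the episode below 0.02 m and angle between lens_mount's own z axis and vertical below 0.15 rad) or ((horizontal distance between lens_mount and tray below 0.045 m and height (world z) of lens_mount below 0.012 m and angle between lens_mount's own z axis and vertical below 0.15 rad and linear speed of lens_mount below 0.02 m/s and contact force between lens_mount and the fingers below 0.1 N) and distance of cage_cube from where it was at the start of the episode below 0.02 m and angle between cage_cube's own z axis and vertical below 0.15 rad)) and value of joint toggle above 0.3 rad), for 0.2 s.
2. the stick is held over towards the pointer's side, by more than 0.2 rad, for a second (all of step 1 and ((y of pointer in the frame of rail above 0 m and value of joint jog_side above 0.2 rad) or (y of pointer in the frame of rail below 0 m and value of joint jog_side below -0.2 rad))), for 1 s.
3. the stick is back at centre (within 0.1 rad) and the stage's index stands within 6 mm of the pointer, the toggle still on (all of step 1 and value of joint jog_side between -0.1 and 0.1 rad and value of joint jog_fore between -0.1 and 0.1 rad and y of stage_index in the frame of pointer between -0.006 and 0.006 m), for 0.3 s.
At the end, for the whole second after the job is handed in: Blocking optic upright (0.15 rad) in the tray, within 45 mm of its centre, released; other optic within 20 mm of its start and upright; index within 6 mm of the pointer along the rail; stick within 0.1 rad of centre both ways; toggle within 0.1 rad of its middle ((((horizontal distance between cage_cube and tray below 0.045 m and height (world z) of cage_cube below 0.012 m and angle between cage_cube's own z axis and vertical below 0.15 rad and linear speed of cage_cube below 0.02 m/s and contact force between cage_cube and the fingers below 0.1 N) and distance of lens_mount from where it was at the start of the episode below 0.02 m and angle between lens_mount's own z axis and vertical below 0.15 rad) or ((horizontal distance between lens_mount and tray below 0.045 m and height (world z) of lens_mount below 0.012 m and angle between lens_mount's own z axis and vertical below 0.15 rad and linear speed of lens_mount below 0.02 m/s and contact force between lens_mount and the fingers below 0.1 N) and distance of cage_cube from where it was at the start of the episode below 0.02 m and angle between cage_cube's own z axis and vertical below 0.15 rad)) and y of stage_index in the frame of pointer between -0.006 and 0.006 m and value of joint jog_side between -0.1 and 0.1 rad and value of joint jog_fore between -0.1 and 0.1 rad and value of joint toggle between -0.1 and 0.1 rad); the robot touches nothing.
It fails at once if the robot touches the stage (contact force between stage and the fingers above 0.5 N or contact force between stage and the arm above 0.5 N).
It fails at once if the stick is tilted fore or aft by more than 0.25 rad (value of joint jog_fore above 0.25 rad or value of joint jog_fore below -0.25 rad).
It fails at once if a bystander is shifted by more than 20 mm or tipped over (distance of any of post_1, post_3, blue_tape, slide_box, clamp_fork, connector from where it was at the start of the episode above 0.02 m or angle between any of post_1, post_3, blue_tape, slide_box, clamp_fork, connector's own z axis and vertical above 0.3 rad).
It also fails if it takes over 69 s, if anything falls off the work surface, if the arm or the gripper's body presses on something with over 40 N, if the wrist force passes 120 N, or if a joint passes its speed limit or range.

## Working session

There is one attempt and no reset: what is moved stays moved. The work goes in short steps, Python scripts to look and compute and a shell command to move; the robot and the scene stay as the last step left them, time stands still between calls to the robot, and variables do not carry over. Pictures are saved under pics/ and viewed, and the job is handed in when it is done.

```bash
ls; mkdir -p pics
cat > h.py <<'E'
from rig import *
import numpy as np, cv2
def save(cam,name):
    im,d=read_camera(cam); cv2.imwrite(f'pics/{name}.png',im[:,:,::-1]); np.save(f'pics/{name}_d.npy',d); 
    m=camera_model(cam); np.save(f'pics/{name}_m.npy',m,allow_pickle=True); return im,d,m
def ray(m,u,v,z=None,depth=None):
    R=np.array(m["R"]);t=np.array(m["t"]); r=np.array([(u-m["cx"])/m["fx"],(v-m["cy"])/m["fy"],1.])
    o=-R.T@t; w=R.T@r
    if depth is not None: return o+w*depth
    return o+w*(z-o[2])/w[2]
def proj(m,X):
    c=np.array(m["R"])@np.array(X)+np.array(m["t"]); return np.array([m["fx"]*c[0]/c[2]+m["cx"],m["fy"]*c[1]/c[2]+m["cy"]])
E
python3 - <<'E'
from h import *
s=get_state(); print(s["time_s"],s["eef_pos"],s["eef_rot"],s["gripper_width"]); 
import rig
print([x for x in dir(rig) if 'pinch' in x], s.get("pinch_z"))
for c in("side","top"):
    im,d,m=save(c,c+"0"); print(c,m)
    for n in "cage_cube lens_mount tray jog_box jog_knob switch_box toggle_tip pointer stage stage_index rail post_1 post_3 blue_tape slide_box clamp_fork connector".split():
        b=boxes_of(n,c)
        print(n,[(np.round(x["uv"]).astype(int).tolist(),round(x["score"],2), np.round(ray(m,*x["uv"],depth=d[int(x["uv"][1]),int(x["uv"][0])]),3).tolist()) for x in b[:3]])
print(get_state()["time_s"])
E
```

```text
pics
0.0 [0.15227331 0.63117385 0.19485454] [[-3.67571984e-04  2.34486263e-01  9.72119364e-01]
 [-1.96674607e-03  9.72117380e-01 -2.34486529e-01]
 [-9.99997998e-01 -1.99810262e-03  1.03851823e-04]] 0.08553551770890178
['pinch_z'] None
side {'fx': 513.707593805318, 'fy': 513.707593805318, 'cx': 314.88501373302176, 'cy': 243.08025864756158, 'R': array([[-0.86669552, -0.49854421,  0.01710391],
       [-0.22794227,  0.36530243, -0.90254998],
       [ 0.44371296, -0.78613473, -0.43024527]]), 't': array([0.55352388, 0.23449613, 0.76960455])}
cage_cube [([280, 283], 0.78, [0.655, 0.104, 0.053]), ([336, 312], 0.61, [0.493, 0.192, 0.094]), ([310, 387], 0.59, [0.477, 0.296, 0.032])]
lens_mount [([314, 254], 0.83, [0.66, -0.031, 0.055])]
tray [([368, 302], 0.8, [0.519, -0.001, 0.002])]
jog_box [([335, 343], 0.93, [0.489, 0.198, 0.041]), ([251, 266], 0.44, [0.795, 0.006, 0.007])]
jog_knob [([340, 312], 0.63, [0.488, 0.187, 0.094]), ([335, 311], 0.34, [0.494, 0.193, 0.096])]
switch_box [([406, 253], 0.61, [0.507, -0.166, 0.04]), ([281, 247], 0.51, [0.783, -0.096, 0.014])]
toggle_tip [([370, 301],
[... 1244 characters left out ...]
og_knob []
switch_box [([448, 307], 0.7, [0.518, -0.198, 0.051])]
toggle_tip [([321, 240], 0.69, [0.647, 0.035, 0.046]), ([450, 311], 0.6, [0.51, -0.196, 0.066]), ([487, 246], 0.6, [0.632, -0.282, 0.027])]
pointer []
stage [([330, 236], 0.57, [0.654, 0.019, 0.043]), ([450, 311], 0.48, [0.51, -0.195, 0.073])]
stage_index []
rail [([318, 242], 0.9, [0.644, 0.04, 0.04])]
post_1 [([293, 234], 0.69, [0.659, 0.087, 0.052]), ([391, 308], 0.51, [0.518, -0.092, 0.051])]
post_3 [([293, 234], 0.69, [0.659, 0.087, 0.052]), ([391, 308], 0.51, [0.518, -0.092, 0.051])]
blue_tape [([181, 236], 0.95, [0.663, 0.308, 0.013])]
slide_box [([487, 245], 0.64, [0.633, -0.281, 0.031])]
clamp_fork []
connector []
1.8
```

Run:
```python
import cv2, numpy as np, rig
print(rig.pinch_z)
t=cv2.imread('pics/top0.png'); cv2.imwrite('pics/topc.png',cv2.resize(t[150:390,140:540],None,fx=2,fy=2,interpolation=cv2.INTER_CUBIC))
t=cv2.imread('pics/side0.png'); cv2.imwrite('pics/sidec.png',cv2.resize(t[180:430,200:500],None,fx=2.4,fy=2.4,interpolation=cv2.INTER_CUBIC))
```

```text
0.0187
```

View pics/topc.png

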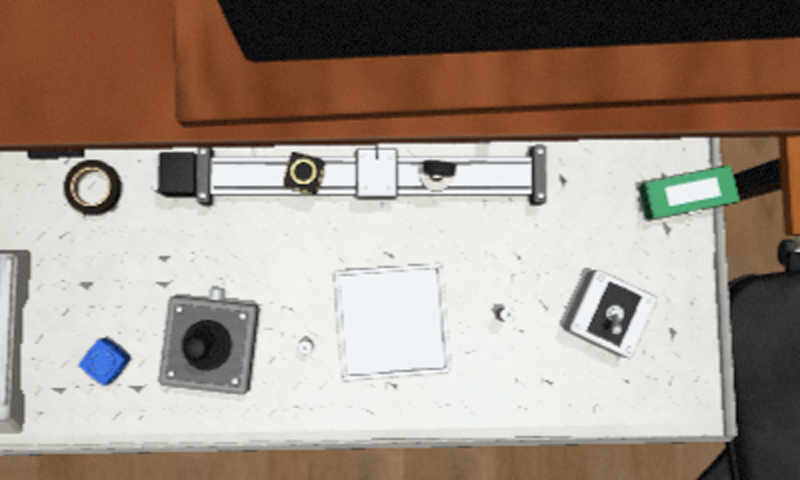

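View pics/sidec.png

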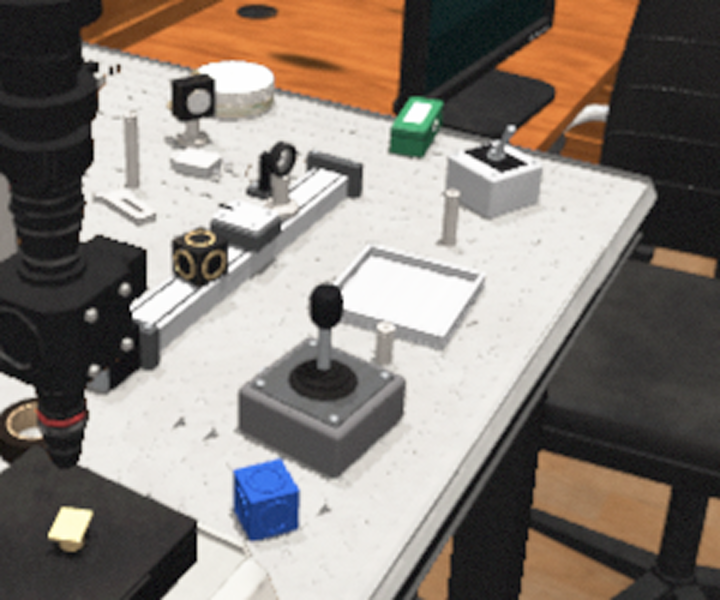

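Run:
```python
from h import *
import cv2
M={c:np.load(f'pics/{c}0_m.npy',allow_pickle=True).item() for c in('side','top')}
D={c:np.load(f'pics/{c}0_d.npy') for c in('side','top')}
for c in M: print(c,-np.array(M[c]["R"]).T@M[c]["t"])
def P(c,u,v): 
    d=D[c][int(v),int(u)]; return np.round(ray(M[c],u,v,depth=d),3)
for (x,y) in [(400,100),(100,60),(600,110),(60,20),(400,130),(600,30),(165,158),(35,152)]:
    print('top',x,y,P('top',140+x/2,150+y/2))
for (x,y,n) in [(130,120,'posttop'),(131,150,''),(132,180,'foot'),(193,97,'blk'),(190,135,''),(150,300,''),(235,80,'')]:
    u,v=200+x/2.4,180+y/2.4; print('side',n,P('side',u,v),ray(M['side'],u,v,z=0))
t=cv2.imread('pics/side0.png'); cv2.imwrite('pics/sidec2.png',cv2.resize(t[190:310,220:360],None,fx=5,fy=5,interpolation=cv2.INTER_CUBIC))
```

```text
side [0.19170474 0.79530699 0.53329578]
top [0.52984455 0.03744858 1.02279818]
top 400 100 [0.595 0.024 0.694]
top 100 60 [0.613 0.123 0.681]
top 600 110 [ 0.593 -0.043  0.681]
top 60 20 [0.626 0.136 0.682]
top 400 130 [0.587 0.024 0.681]
top 600 30 [ 0.608 -0.033  0.727]
top 165 158 [0.672 0.221 0.041]
top 35 152 [0.685 0.354 0.012]
side posttop [ 0.816 -0.037  0.071] [ 0.91090012 -0.16435933  0.        ]
side  [ 0.815 -0.036  0.041] [ 0.86656783 -0.10502418  0.        ]
side foot [ 0.814 -0.035  0.01 ] [ 0.82652961 -0.05143629  0.        ]
side blk [ 0.817 -0.144  0.055] [ 0.88890517 -0.25174248  0.        ]
side  [ 0.825 -0.149  0.009] [ 0.83634427 -0.16633705  0.        ]
side  [0.669 0.142 0.022] [0.68934123 0.11360744 0.        ]
side  [ 0.831 -0.246  0.035] [ 0.87573243 -0.31879883  0.        ]
```

View pics/sidec2.png

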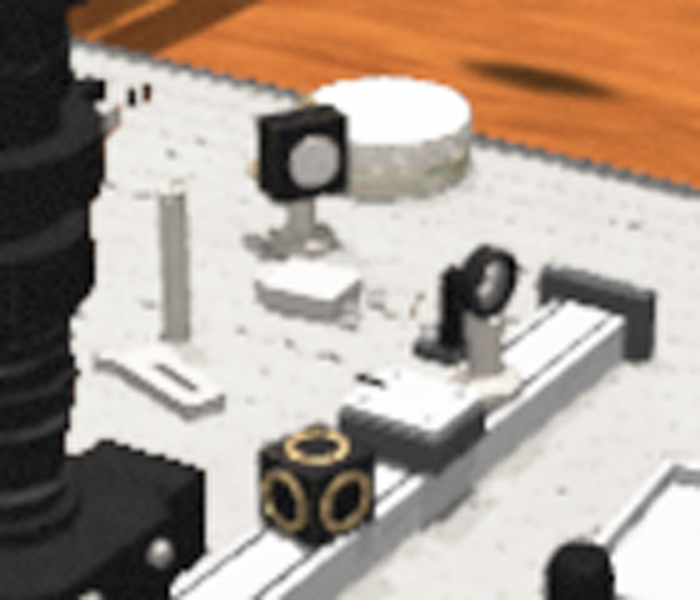

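```bash
python3 -m creep '[[-0.5,-2.6,3.2,0,0,0],[-0.5,-2.6,3.2,0,0,0],[-0.5,-2.6,3.2,0,0,0],[-0.5,-2.6,3.2,0,0,0],[-0.5,-2.6,3.2,0,0,0],[-0.5,-2.6,3.2,0,0,0],[-0.5,-2.6,3.2,0,0,0],[-0.5,-2.6,3.2,0,0,0]]'
python3 -m creep '[[-0.5,-2.6,3.2,0,0,0],[-0.5,-2.6,3.2,0,0,0],[-0.5,-2.6,3.2,0,0,0],[-0.5,-2.6,3.2,0,0,0],[-0.5,-2.6,3.2,0,0,0],[0,-2.6,3.2,0,0,0]]'
python3 - <<'E'
from h import *
s=get_state(); print(s["time_s"],s["eef_pos"],s["q"])
for c in("side","wrist"):
    im,d,m=save(c,c+"1")
print(-np.array(m["R"]).T@m["t"])
t=cv2.imread('pics/side1.png'); cv2.imwrite('pics/sidec3.png',cv2.resize(t[190:350,200:400],None,fx=4,fy=3.75,interpolation=cv2.INTER_CUBIC))
E
```

```text
time_s: 2.47
eef_pos: [0.3535, 0.3679, 0.2365]
eef_rot: [[0.0, 0.234, 0.972], [0.001, 0.972, -0.234], [-1.0, 0.001, 0.0]]
force: [1.2, 1.3, -0.8]
gripper_width: 0.0854
time_s: 2.97
eef_pos: [0.5041, 0.1715, 0.2624]
eef_rot: [[0.003, 0.234, 0.972], [0.002, 0.972, -0.234], [-1.0, 0.002, 0.002]]
force: [0.2, 0.9, -0.0]
gripper_width: 0.0855
2.9667 [0.50413866 0.1714864  0.26240892] [-0.77801873  0.14739367  0.41886254  1.73403463 -0.06340442  1.27031907
  0.98976118]
[0.42683421 0.18582728 0.44037323]
```

View pics/sidec3.png

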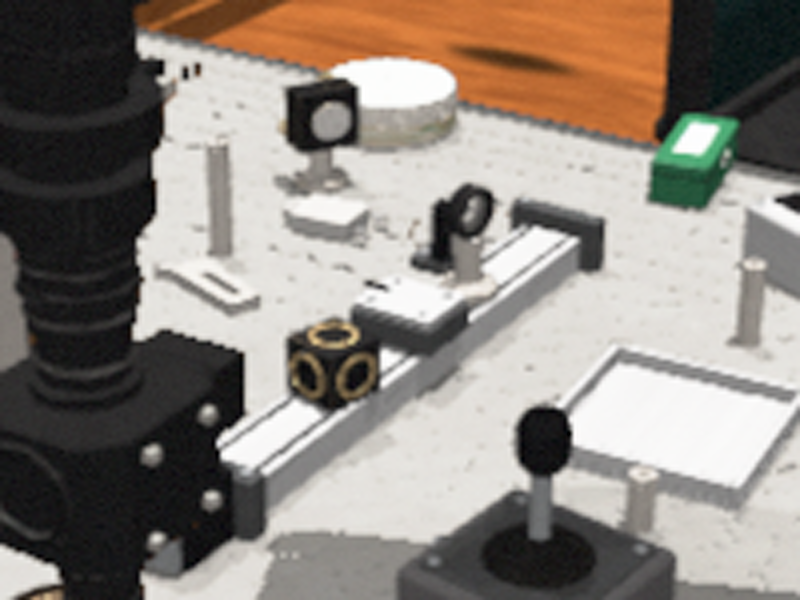

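View pics/wrist1.png

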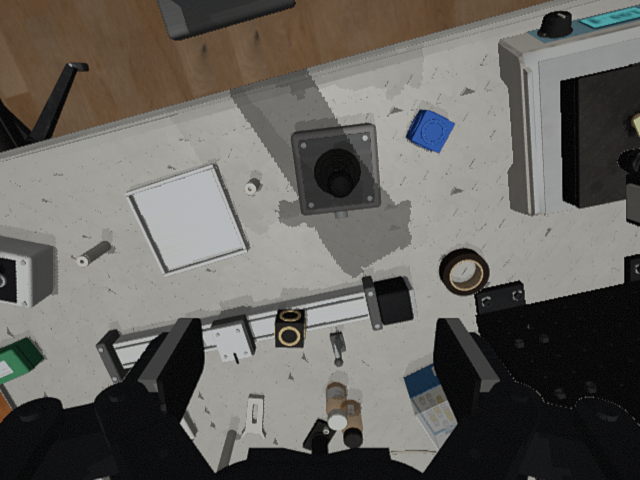

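Run:
```python
import cv2
t=cv2.imread('pics/wrist1.png'); cv2.imwrite('pics/wc1.png',cv2.resize(t[270:400,200:420],None,fx=3.6,fy=3.6,interpolation=cv2.INTER_CUBIC))
cv2.imwrite('pics/wc2.png',cv2.resize(t[80:290,100:400],None,fx=2.6,fy=2.6,interpolation=cv2.INTER_CUBIC))
```

```text
(no output)
```

View pics/wc1.png

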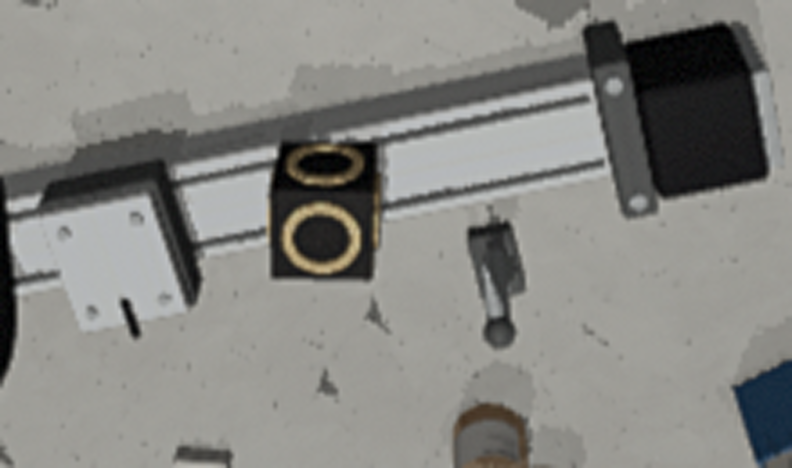

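View pics/wc2.png

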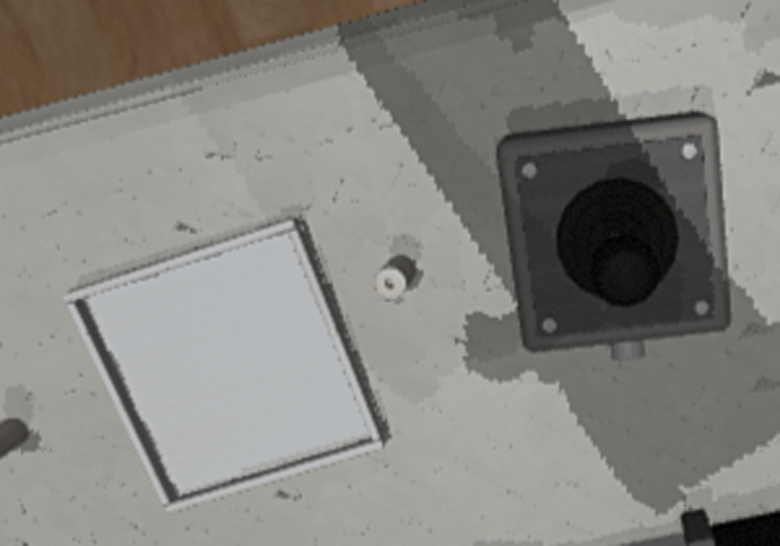

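Run:
```python
from h import *
m=np.load('pics/wrist1_m.npy',allow_pickle=True).item(); d=np.load('pics/wrist1_d.npy')
A=lambda x,y:(200+x/3.6,270+y/3.6); B=lambda x,y:(100+x/2.6,80+y/2.6)
def show(n,uv,z): 
    p=ray(m,*uv,z=z); q=ray(m,*uv,depth=d[int(round(uv[1])),int(round(uv[0]))]); print(n,np.round(p,4),'depth:',np.round(q,3)); return p
for n,x,y,z in [('scr',614,87,.034),('scr',638,203,.034),('cube',273,195,.055),('cube',376,190,.055),('cube',372,278,.055),('cube',270,278,.055),('idx0',122,298,.046),('idx1',137,336,.046),('stg',45,205,.045),('stg',158,180,.045),('stg',190,305,.045),('stg',83,330,.045),('ptop',498,333,.055),('pfoot',490,225,.008),('needle tip',490,210,.045),('pfoot c',492,255,.008)]: show(n,A(x,y),z)
for n,x,y,z in [('jog',530,171,.036),('jog',690,151,.036),('jog',702,308,.036),('jog',549,326,.036),('tray',72,298,.014),('tray',300,222,.014),('tray',382,440,.014),('tray',170,502,.014),('knob',625,272,.1),('post3',390,284,.03)]: show(n,B(x,y),z)
mt=np.load('pics/top0_m.npy',allow_pickle=True).item()
m=mt; d=np.load('pics/top0_d.npy'); C=lambda x,y:(140+x/2,150+y/2)
for n,x,y,z in [('blkL',204,175,.034),('blkR',538,173,.034),('tray',335,272,.014),('tray',442,265,.014),('tray',449,371,.014),('tray',343,381,.014),('sw',596,280,.042),('sw',648,302,.042),('sw',627,350,.042),('sw',575,329,.042),('tip',616,313,.08)]: show('T'+n,C(x,y),z)
```

```text
scr [0.636 0.191 0.034] depth: [0.635 0.191 0.036]
scr [0.678  0.1899 0.034 ] depth: [0.677 0.19  0.035]
cube [0.6353 0.0834 0.055 ] depth: [0.636 0.083 0.054]
cube [0.6413 0.114  0.055 ] depth: [0.647 0.112 0.044]
cube [0.6708 0.1049 0.055 ] depth: [0.672 0.105 0.054]
cube [0.6631 0.0744 0.055 ] depth: [0.697 0.058 0.   ]
idx0 [0.6641 0.0241 0.046 ] depth: [0.664 0.024 0.046]
idx1 [0.6789 0.0243 0.046 ] depth: [0.678 0.025 0.047]
stg [0.6267 0.011  0.045 ] depth: [0.63  0.008 0.039]
stg [0.6269 0.0478 0.045 ] depth: [0.631 0.045 0.036]
stg [0.6725 0.0439 0.045 ] depth: [ 0.701  0.028 -0.001]
stg [0.6731 0.0078 0.045 ] depth: [0.674 0.007 0.044]
ptop [0.6997 0.1379 0.055 ] depth: [0.701 0.138 0.054]
pfoot [0.6901 0.1395 0.008 ] depth: [ 0.695  0.139 -0.   ]
needle tip [0.6624 0.1447 0.045 ] depth: [ 0.69   0.14  -0.001]
pfoot c [0.7017 0.1374 0.008 ] depth: [0.698 0.138 0.013]
jog [0.461  0.1608 0.036 ] depth: [0.461 0.161 0.037]
jog [0.4688 0.2209 0.036 ] depth: [0.468 0.221 0.039]
jog [0.5287 0.2128 0.036 ] depth: [0.528 0.213 0.039]
jog [0.5209 0.1526 0.036 ] depth: [0.52  0.153 0
[... 303 characters left out ...]
902 0.0952 0.03  ] depth: [0.491 0.094 0.024]
TblkL [0.6561 0.1855 0.034 ] depth: [0.656 0.185 0.035]
TblkR [ 0.6517 -0.133   0.034 ] depth: [ 0.651 -0.133  0.037]
Ttray [0.562  0.0626 0.014 ] depth: [0.562 0.063 0.018]
Ttray [ 0.5667 -0.0406  0.014 ] depth: [ 0.567 -0.042  0.002]
Ttray [ 0.4658 -0.0444  0.014 ] depth: [ 0.465 -0.045  0.002]
Ttray [0.4584 0.0568 0.014 ] depth: [0.457 0.057 0.001]
Tsw [ 0.5488 -0.182   0.042 ] depth: [ 0.549 -0.182  0.042]
Tsw [ 0.5274 -0.2295  0.042 ] depth: [ 0.527 -0.229  0.045]
Tsw [ 0.4835 -0.2078  0.042 ] depth: [ 0.484 -0.207  0.044]
Tsw [ 0.5038 -0.1604  0.042 ] depth: [ 0.504 -0.16   0.042]
Ttip [ 0.5183 -0.19    0.08  ] depth: [ 0.518 -0.197  0.051]
```

Run:
```python
from h import *
s=get_state(); print(s["time_s"],s["eef_pos"],s["joint_velocities"])
im,d,m=save("wrist","wrist2"); print(get_state()["eef_pos"])
for n in ["cage_cube","lens_mount","stage","stage_index","pointer","jog_knob"]:
    print(n,[(np.round(x["uv"]).astype(int).tolist(),round(x["score"],2)) for x in boxes_of(n,"wrist")[:3]])
t=cv2.imread('pics/wrist2.png'); cv2.imwrite('pics/wc3.png',cv2.resize(t[270:400,200:420],None,fx=3.6,fy=3.6,interpolation=cv2.INTER_CUBIC))
cv2.imwrite('pics/wc4.png',cv2.resize(t[80:290,100:400],None,fx=2.6,fy=2.6,interpolation=cv2.INTER_CUBIC))
```

```text
3.0667 [0.50677857 0.16460149 0.26183736] [-0.05614285 -0.00988242 -0.10239887  0.02531336 -0.06291393  0.01730699
 -0.06122472]
[0.50450881 0.16890537 0.26130044]
cage_cube [([427, 136], 0.92), ([284, 334], 0.72), ([454, 265], 0.47)]
lens_mount []
stage [([230, 343], 0.61), ([334, 351], 0.6)]
stage_index [([228, 344], 0.94)]
pointer [([334, 350], 0.66)]
jog_knob [([337, 190], 0.64)]
```

View pics/wc3.png

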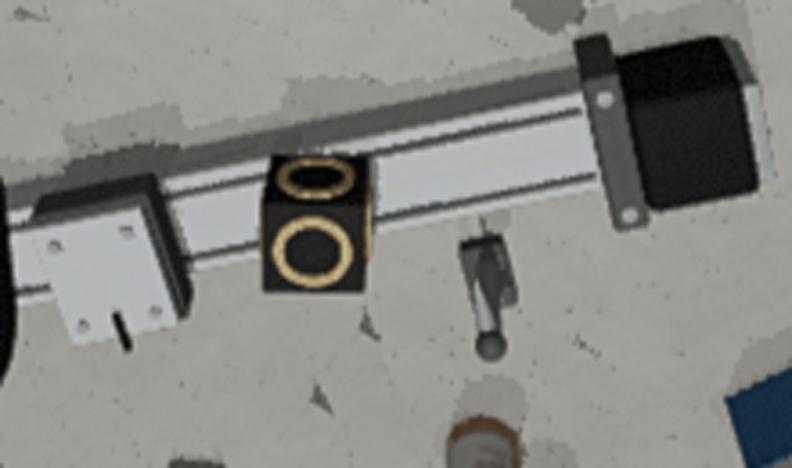

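View pics/wc4.png

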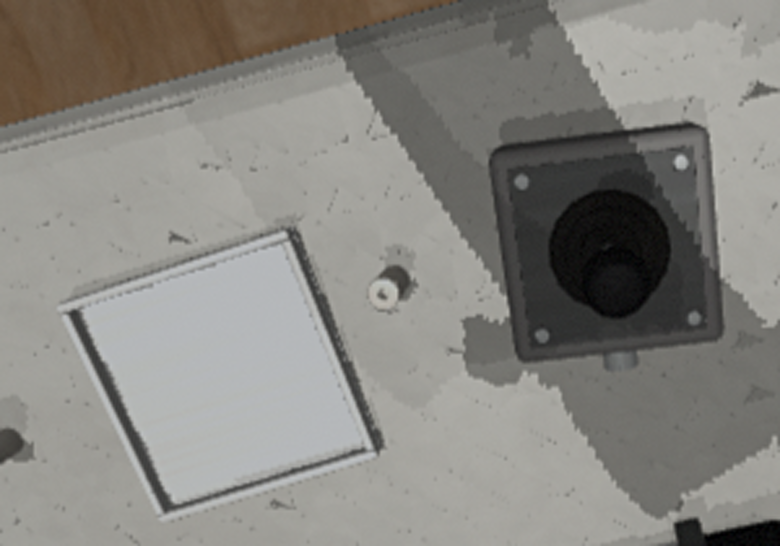

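Run:
```python
from h import *
m=np.load('pics/wrist2_m.npy',allow_pickle=True).item(); d=np.load('pics/wrist2_d.npy')
A=lambda x,y:(200+x/3.6,270+y/3.6); B=lambda x,y:(100+x/2.6,80+y/2.6)
for dt in (0,1):
  mm=dict(m); 
  if dt: mm["t"]=np.array(m["t"])-np.array(m["R"])@np.array([.0023,-.0043,0])
  for n,f,x,y,z in [('scr',A,604,100,.034),('scr',A,629,216,.034),('cube',A,266,210,.055),('cube',A,368,203,.055),('cube',A,365,291,.055),('cube',A,263,291,.055),('idx1',A,128,350,.046),('idx0',A,115,313,.046),('ptop',A,490,346,.055),('pf',A,482,235,.008),
   ('jog',B,521,182,.036),('jog',B,681,161,.036),('jog',B,694,318,.036),('jog',B,541,336,.036),('tray',B,64,308,.014),('tray',B,292,232,.014),('tray',B,376,452,.014),('tray',B,162,514,.014)]:
    print(n,np.round(ray(mm,*f(x,y),z=z),4))
  print()
```

```text
scr [0.6363 0.1925 0.034 ]
scr [0.6784 0.1919 0.034 ]
cube [0.6368 0.0856 0.055 ]
cube [0.6419 0.1162 0.055 ]
cube [0.6716 0.1074 0.055 ]
cube [0.664  0.0768 0.055 ]
idx1 [0.6803 0.0261 0.046 ]
idx0 [0.666  0.0263 0.046 ]
ptop [0.7003 0.1403 0.055 ]
pf [0.6898 0.1419 0.008 ]
jog [0.4613 0.1611 0.036 ]
jog [0.4684 0.2215 0.036 ]
jog [0.5287 0.2139 0.036 ]
jog [0.5212 0.1535 0.036 ]
tray [ 0.4669 -0.0377  0.014 ]
tray [0.46   0.0644 0.014 ]
tray [0.5593 0.069  0.014 ]
tray [ 0.5644 -0.0319  0.014 ]

scr [0.6386 0.1882 0.034 ]
scr [0.6807 0.1876 0.034 ]
cube [0.6391 0.0813 0.055 ]
cube [0.6442 0.1119 0.055 ]
cube [0.6739 0.1031 0.055 ]
cube [0.6663 0.0725 0.055 ]
idx1 [0.6826 0.0218 0.046 ]
idx0 [0.6683 0.022  0.046 ]
ptop [0.7026 0.136  0.055 ]
pf [0.6921 0.1376 0.008 ]
jog [0.4636 0.1568 0.036 ]
jog [0.4707 0.2172 0.036 ]
jog [0.531  0.2096 0.036 ]
jog [0.5235 0.1492 0.036 ]
tray [ 0.4692 -0.042   0.014 ]
tray [0.4623 0.0601 0.014 ]
tray [0.5616 0.0647 0.014 ]
tray [ 0.5667 -0.0362  0.014 ]
```

```bash
python3 -m creep '[[2.0,-0.63,2.73,0,0,0],[2.0,-0.63,2.73,0,0,0],[2.0,-0.63,2.73,0,0,0],[2.0,-0.63,2.73,0,0,0],[2.0,-0.63,2.73,0,0,0],[2.0,-0.63,2.73,0,0,0],[0,0,0,7,0,0],[0,0,0,7,0,0]]'; python3 -c "
from rig import *
print(get_state()['q'])"
```

```text
time_s: 4.08
eef_pos: [0.6526, 0.0972, 0.1383]
eef_rot: [[-0.004, 0.468, 0.883], [-0.002, 0.883, -0.468], [-1.0, -0.003, -0.002]]
force: [-1.0, -1.3, 0.1]
gripper_width: 0.0853
[-0.5623682   0.50791911  0.49585523  1.58224889 -0.25856187  1.12136273
  1.07774558]
```

```bash
python3 -m creep '[[0,0,0,7,0,0],[0,0,0,7,0,0],[0,0,0,7,0,0],[0,0,0,7,0,0],[0,0,0,7,0,0],[0,0,0,7,0,0],[0,0,0,7,0,0],[0,0,0,7,0,0],[0,0,0,7,0,0],[0,0,0,7,0,0]]' 6.5;  python3 -m creep '[[0,0,0,6,0,0],[0,0,0,0,0,0],[0,0,0,0,0,0],[0,0,0,0,0,0]]'
python3 - <<'E'
from h import *
s=get_state(); print(s["q"],s["eef_pos"])
im,d,m=save("wrist","wrist3"); save("top","top3"); print(get_state()["eef_pos"])
t=cv2.imread('pics/top3.png'); cv2.imwrite('pics/tc3.png',cv2.resize(t[200:300,220:420],None,fx=4,fy=4,interpolation=cv2.INTER_CUBIC))
E
```

```text
time_s: 4.92
eef_pos: [0.6526, 0.0997, 0.1406]
eef_rot: [[-0.001, 0.991, -0.135], [0.001, -0.135, -0.991], [-1.0, -0.001, -0.001]]
force: [-1.1, -0.5, -0.0]
gripper_width: 0.0648
time_s: 5.25
eef_pos: [0.6528, 0.0987, 0.1407]
eef_rot: [[-0.0, 0.973, -0.231], [0.0, -0.231, -0.973], [-1.0, -0.0, -0.0]]
force: [0.1, 0.4, 0.3]
gripper_width: 0.0648
[-0.75689529  0.58693811  0.80360336  1.58746754 -0.45003282  1.16153656
 -0.08776937] [0.65276071 0.09874302 0.14073919]
[0.65289265 0.09826636 0.1409248 ]
```

View pics/wrist3.png

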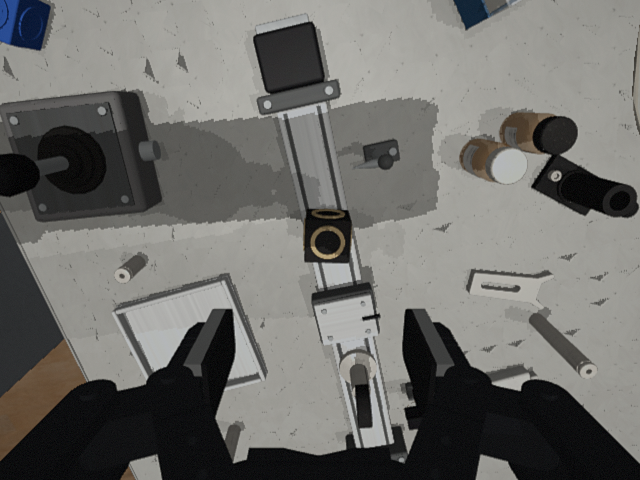

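View pics/tc3.png

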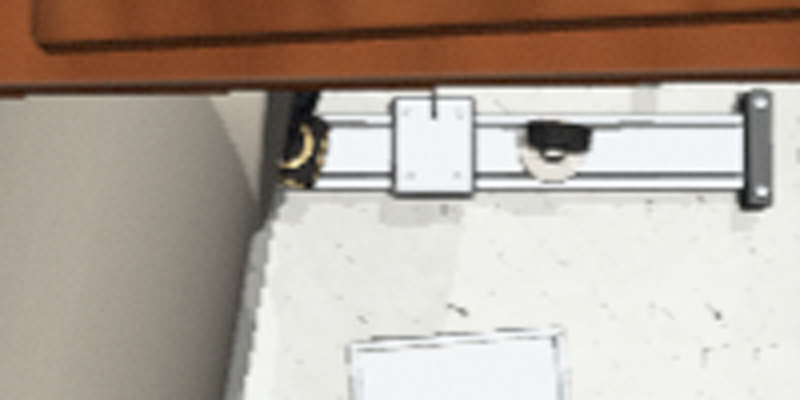

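Run:
```python
import cv2
t=cv2.imread('pics/wrist3.png'); cv2.imwrite('pics/wc5.png',cv2.resize(t[60:360,250:430],None,fx=3,fy=2,interpolation=cv2.INTER_CUBIC))
cv2.imwrite('pics/wc6.png',cv2.resize(t[195:275,290:370],None,fx=7,fy=7,interpolation=cv2.INTER_CUBIC))
```

```text
(no output)
```

View pics/wc5.png

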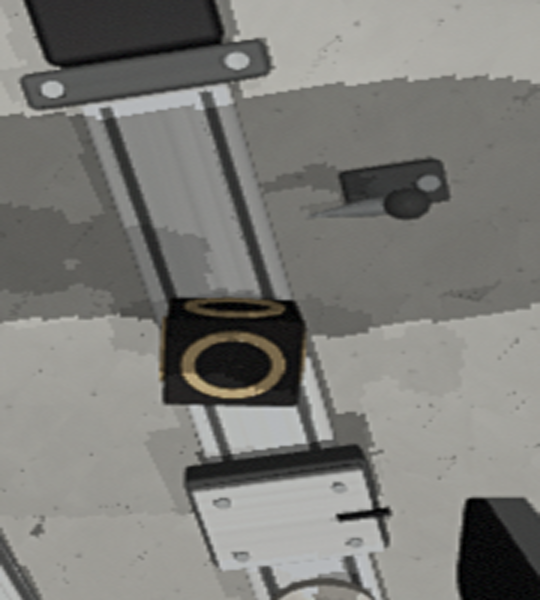

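View pics/wc6.png

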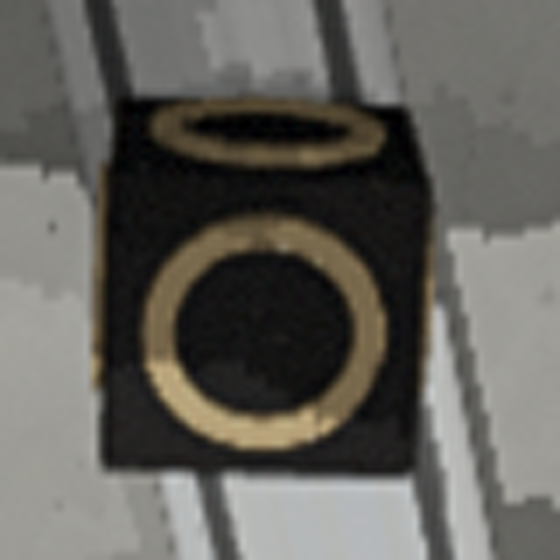

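Run:
```python
from h import *
m=np.load('pics/wrist3_m.npy',allow_pickle=True).item(); d=np.load('pics/wrist3_d.npy')
A=lambda x,y:(250+x/3,60+y/2); B=lambda x,y:(290+x/7,195+y/7)
for n,f,x,y,z in [('scrL',A,52,90,.034),('scrR',A,237,60,.034),('cube',B,105,183,.055),('cube',B,432,180,.055),('cube',B,413,470,.055),('cube',B,103,467,.055),('ring',B,265,332,.055),
 ('idxend',A,390,511,.046),('idx0',A,337,517,.046),('ptop',A,407,204,.055),('needle',A,312,212,.046),('sscr',A,222,503,.045),('sscr',A,338,488,.045),('sscr',A,355,542,.045),('sscr',A,240,556,.045)]:
    uv=f(x,y); print(n,np.round(ray(m,*uv,z=z),4),np.round(ray(m,*uv,depth=d[int(round(uv[1])),int(round(uv[0]))]),3))
```

```text
scrL [0.638  0.1862 0.034 ] [0.638 0.186 0.034]
scrR [0.6805 0.1858 0.034 ] [0.68  0.186 0.036]
cube [0.6452 0.1072 0.055 ] [0.645 0.107 0.054]
cube [0.6762 0.1002 0.055 ] [0.677 0.084 0.001]
cube [0.6681 0.0709 0.055 ] [0.668 0.058 0.024]
cube [0.6378 0.0784 0.055 ] [0.638 0.078 0.054]
ring [0.6569 0.0887 0.055 ] [0.657 0.089 0.056]
idxend [0.6819 0.0188 0.046 ] [0.682 0.02  0.049]
idx0 [0.6683 0.0194 0.046 ] [0.668 0.02  0.047]
ptop [0.7059 0.1339 0.055 ] [0.706 0.134 0.057]
needle [0.6858 0.1347 0.046 ] [0.688 0.128 0.002]
sscr [0.6409 0.0315 0.045 ] [0.641 0.033 0.048]
sscr [0.671 0.031 0.045] [0.671 0.032 0.048]
sscr [0.6706 0.0069 0.045 ] [0.672 0.178 0.32 ]
sscr [0.6402 0.0077 0.045 ] [0.64  0.009 0.047]
```

```bash
python3 -m creep '[[2,0.3,0.4,0,0,0],[2,0.3,0.4,0,0,0],[3.5,0,0,0,0,0],[2.5,0,0,0,0,0],[1.2,0,0,0,0,0],[0,0,0,0,0,0],[0,0,0,0,0,0]]'
```

```text
time_s: 5.93
eef_pos: [0.6573, 0.0886, 0.0293]
eef_rot: [[0.0, 0.972, -0.234], [-0.0, -0.234, -0.972], [-1.0, 0.0, -0.0]]
force: [-0.2, -0.3, 0.9]
gripper_width: 0.0654
```

```bash
python3 -m creep '[[0,0,0,0,0,0],[0,0,0,0,0,0],[0,0,0,0,0,0],[0,0,0,0,0,0],[0,0,0,0,0,0],[0,0,0,0,0,0]]' 2 40; python3 -m creep '[[-1,0,0,0,0,0],[-2,0,0,0,0,0],[-2,0,0,0,0,0],[-1,0,0,0,0,0],[0,0,0,0,0,0]]'
```

```text
time_s: 6.43
eef_pos: [0.6571, 0.0888, 0.0293]
eef_rot: [[0.001, 0.972, -0.234], [0.0, -0.234, -0.972], [-1.0, 0.0, -0.0]]
force: [-0.5, 0.7, -0.6]
gripper_width: 0.0196
time_s: 6.85
eef_pos: [0.6592, 0.0884, 0.0922]
eef_rot: [[0.006, 0.972, -0.235], [0.001, -0.235, -0.972], [-1.0, 0.005, -0.002]]
force: [0.2, -1.0, -0.2]
gripper_width: 0.0199
```

Run:
```python
from h import *
im,d,m=save("wrist","wrist4"); save("side","side4")
t=cv2.imread('pics/side4.png'); cv2.imwrite('pics/sc4.png',cv2.resize(t[190:350,200:400],None,fx=4,fy=3.75,interpolation=cv2.INTER_CUBIC))
```

```text
(no output)
```

View pics/wrist4.png

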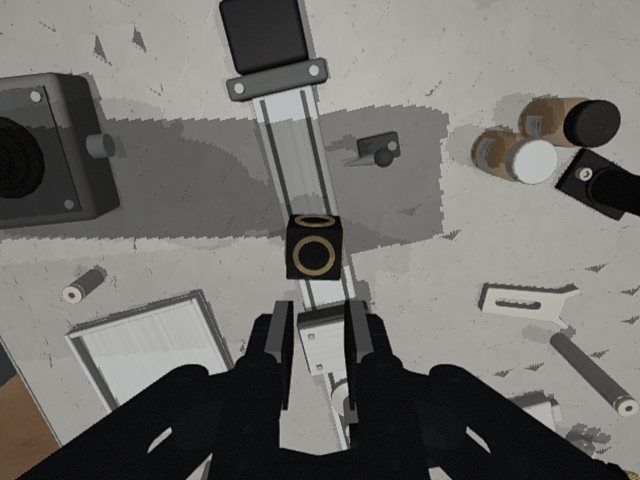

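View pics/sc4.png

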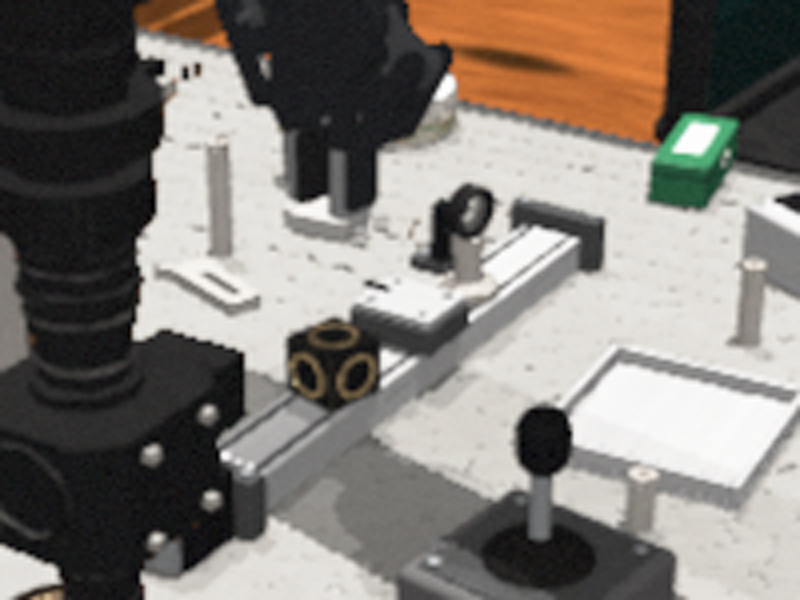

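Run:
```python
from h import *
s=get_state(); print(s["eef_pos"],s["time_s"])
X=s["eef_pos"];R=np.array(s["eef_rot"])
m=camera_model("wrist"); ms=camera_model("side")
for dy in(-.012,0,.012): print(proj(m,X+R[:,1]*dy),proj(ms,X+R[:,1]*dy))
print("cube",proj(m,[.657,.089,.055]),proj(ms,[.657,.089,.055]))
d=np.load('pics/wrist4_d.npy'); print(ray(m,282,320,depth=d[320,282]),ray(m,358,320,depth=d[320,358]))
ds=np.load('pics/side4_d.npy')
for (x,y) in [(345,180),(300,170),(350,205),(305,200)]:
  u,v=200+x/4,190+y/3.75; print((u,v),ray(ms,u,v,depth=ds[int(v),int(u)]))
print(-m["R"].T@m["t"], m["R"])
```

```text
[0.65684793 0.08881993 0.08899002] 6.95
[294.227597   282.86314232] [287.82184173 265.13148334]
[318.914439   282.87454695] [283.33740365 262.97258733]
[343.6030236  282.88595238] [278.92195814 260.8469057 ]
cube [319.06683462 257.37185926] [283.38550933 278.97879187]
[0.64700823 0.10279774 0.14435975] [0.67264194 0.09675472 0.144571  ]
(286.25, 238.0) [0.64189835 0.10130855 0.14868539]
(275.0, 235.33333333333334) [0.67110053 0.0936645  0.14380688]
(287.5, 244.66666666666666) [0.64003457 0.1002561  0.13561455]
(276.25, 243.33333333333334) [0.66939543 0.09258644 0.12771829]
[0.67592915 0.16858646 0.26796539] [[ 9.72177269e-01 -2.34245632e-01 -5.85217428e-04]
 [-2.21861136e-01 -9.21574401e-01  3.18556526e-01]
 [-7.51597960e-02 -3.09563576e-01 -9.47903686e-01]]
```

Run:
```python
from h import *
m=np.load('pics/wrist4_m.npy',allow_pickle=True).item();d=np.load('pics/wrist4_d.npy')
for u in (282,288,352,358):
  for v in range(296,330,4): 
    print(u,v,np.round(ray(m,u,v,depth=d[v,u]),3))
m=np.load('pics/side4_m.npy',allow_pickle=True).item();d=np.load('pics/side4_d.npy')
for u in (287,275):
  for v in range(236,254,2): print('s',u,v,np.round(ray(m,u,v,depth=d[v,u]),3))
t=cv2.imread('pics/side4.png'); cv2.imwrite('pics/sc5.png',cv2.resize(t[180:300,230:340],None,fx=5,fy=5,interpolation=cv2.INTER_CUBIC))
```

```text
282 296 [0.62  0.045 0.   ]
282 300 [ 0.618  0.041 -0.001]
282 304 [0.647 0.102 0.132]
282 308 [0.647 0.102 0.136]
282 312 [0.647 0.102 0.139]
282 316 [0.648 0.102 0.142]
282 320 [0.648 0.103 0.146]
282 324 [0.648 0.102 0.148]
282 328 [0.648 0.102 0.15 ]
288 296 [ 0.624  0.043 -0.   ]
288 300 [ 0.623  0.04  -0.001]
288 304 [0.649 0.102 0.133]
288 308 [0.649 0.102 0.137]
288 312 [0.65  0.103 0.141]
288 316 [0.65  0.102 0.142]
288 320 [0.65  0.102 0.145]
288 324 [0.65  0.102 0.149]
288 328 [0.65  0.101 0.15 ]
352 296 [0.67  0.043 0.021]
352 300 [0.67  0.04  0.021]
352 304 [0.672 0.097 0.134]
352 308 [0.672 0.096 0.136]
352 312 [0.672 0.097 0.14 ]
352 316 [0.672 0.097 0.143]
352 320 [0.672 0.096 0.145]
352 324 [0.671 0.097 0.149]
352 328 [0.671 0.096 0.15 ]
358 296 [ 0.674  0.03  -0.002]
358 300 [0.673 0.028 0.001]
358 304 [0.675 0.096 0.133]
358 308 [0.674 0.096 0.137]
358 312 [0.674 0.095 0.138]
358 316 [0.674 0.095 0.141]
358 320 [0.674 0.097 0.146]
358 324 [0.673 0.096 0.148]
358 328 [0.673 0.096 0.15 ]
s 287 236 [0.64  0.101 0.153]
s 287 238 [0.64  0.101 0.149]
s 287 240 [0.641 0.1   0.145]
s 287 242 [0.639 0.103 0.142]
s 287 244 [0.641 0.1   0.137]
s 287 246 [0.641 0.101 0.133]
s 287 248 [0.643 0.097 0.127]
s 287 250 [ 0.769 -0.098  0.008]
s 287 252 [ 0.768 -0.095  0.004]
s 275 236 [0.671 0.093 0.142]
s 275 238 [0.669 0.096 0.14 ]
s 275 240 [0.67  0.096 0.136]
s 275 242 [0.671 0.094 0.131]
s 275 244 [0.672 0.093 0.126]
s 275 246 [ 0.797 -0.09   0.015]
s 275 248 [ 0.793 -0.084  0.013]
s 275 250 [ 0.796 -0.088  0.005]
s 275 252 [ 0.794 -0.086  0.002]
```

View pics/sc5.png

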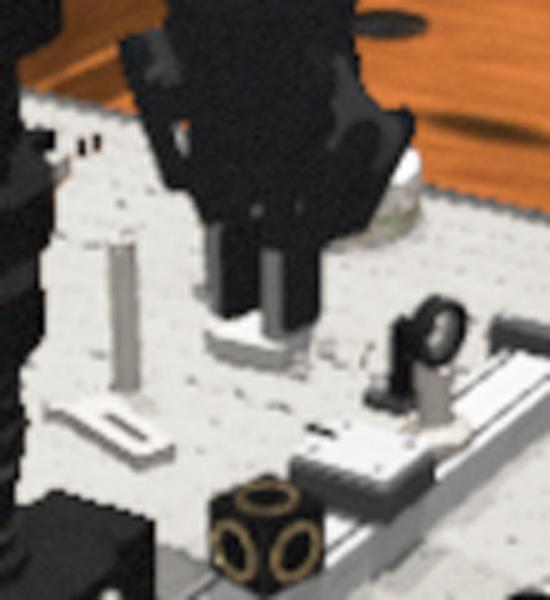

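```bash
python3 -m creep '[[0,0,0,0,0,0],[0,0,0,0,0,0],[0,0,0,0,0,0],[0,0,0,0,0,0],[2,0,0,0,0,0],[2,0,0,0,0,0],[2,0,0,0,0,0],[0,0,0,0,0,0],[0,0,0,0,0,0]]' 6
python3 - <<'E'
from h import *
im,d,m=save("wrist","wrist5"); save("side","side5"); print(get_state()["eef_pos"])
t=cv2.imread('pics/side5.png'); cv2.imwrite('pics/sc5.png',cv2.resize(t[200:320,230:340],None,fx=5,fy=5,interpolation=cv2.INTER_CUBIC))
E
```

```text
time_s: 7.7
eef_pos: [0.6559, 0.0886, 0.0278]
eef_rot: [[-0.003, 0.972, -0.235], [-0.001, -0.235, -0.972], [-1.0, -0.002, 0.001]]
force: [1.3, -0.7, 1.3]
gripper_width: 0.0599
[0.65787801 0.08838694 0.03002162]
```

View pics/sc5.png

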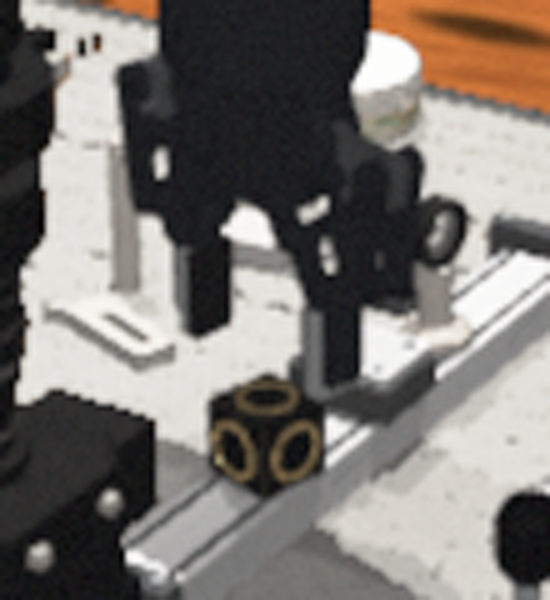

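View pics/wrist5.png

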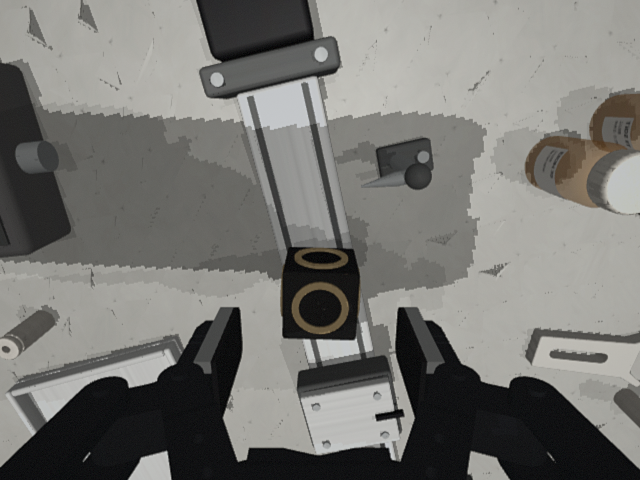

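Run:
```python
from h import *
m=np.load('pics/wrist5_m.npy',allow_pickle=True).item();d=np.load('pics/wrist5_d.npy')
for u in (222,232,404,412):
  for v in range(304,330,4): print(u,v,np.round(ray(m,u,v,depth=d[v,u]),3))
```

```text
222 304 [0.598 0.077 0.002]
222 308 [0.676 0.168 0.208]
222 312 [0.626 0.107 0.078]
222 316 [0.626 0.107 0.081]
222 320 [0.627 0.107 0.084]
222 324 [0.628 0.107 0.088]
222 328 [0.628 0.107 0.089]
232 304 [0.603 0.075 0.002]
232 308 [0.629 0.107 0.076]
232 312 [0.629 0.107 0.079]
232 316 [0.63  0.107 0.082]
232 320 [0.631 0.107 0.085]
232 324 [0.63  0.105 0.084]
232 328 [0.63  0.104 0.085]
404 304 [0.698 0.053 0.003]
404 308 [0.69  0.092 0.075]
404 312 [0.69  0.092 0.078]
404 316 [0.689 0.093 0.082]
404 320 [0.689 0.092 0.083]
404 324 [0.688 0.09  0.083]
404 328 [0.688 0.089 0.084]
412 304 [0.703 0.051 0.002]
412 308 [0.693 0.091 0.076]
412 312 [0.693 0.091 0.078]
412 316 [0.692 0.091 0.081]
412 320 [0.691 0.092 0.084]
412 324 [0.691 0.092 0.087]
412 328 [0.69  0.092 0.089]
```

```bash
python3 -m creep '[[2,0,0,0,0,0],[1.5,0,0,0,0,0],[0.8,0,0,0,0,0],[0,0,0,0,0,0]]'; python3 -m creep '[[0,0,0,0,0,0],[0,0,0,0,0,0],[0,0,0,0,0,0],[0,0,0,0,0,0],[0,0,0,0,0,0],[0,0,0,0,0,0]]' 2 40
```

```text
time_s: 8.13
eef_pos: [0.6553, 0.0889, -0.0159]
eef_rot: [[-0.003, 0.972, -0.234], [-0.0, -0.234, -0.972], [-1.0, -0.003, 0.001]]
force: [-0.9, 0.1, -0.1]
gripper_width: 0.0601
time_s: 8.63
eef_pos: [0.6578, 0.0886, -0.0131]
eef_rot: [[0.002, 0.972, -0.235], [0.0, -0.235, -0.972], [-1.0, 0.002, -0.001]]
force: [0.1, -0.1, 4.8]
gripper_width: 0.0316
```

```bash
python3 -m creep '[[-1.5,0,0,0,0,0],[-3,0,0,0,0,0],[-2.5,-1,0.9,0,0,0],[0,-2.7,2.4,0,0,0],[0,-2.7,2.4,0,0,0],[0,-2.7,2.4,0,0,0],[0,-2.0,1.9,0,0,0],[0,-1,1,0,0,0],[0,0,0,0,0,0],[0,0,0,0,0,0]]'
python3 - <<'E'
from h import *
im,d,m=save("wrist","wrist6"); save("side","side6"); print(get_state()["eef_pos"])
t=cv2.imread('pics/side6.png'); cv2.imwrite('pics/sc6.png',cv2.resize(t[200:350,280:440],None,fx=4.5,fy=4,interpolation=cv2.INTER_CUBIC))
E
```

```text
time_s: 9.47
eef_pos: [0.5132, 0.0102, 0.0565]
eef_rot: [[0.001, 0.972, -0.236], [0.001, -0.236, -0.972], [-1.0, 0.0, -0.002]]
force: [1.1, 0.5, -1.1]
gripper_width: 0.032
[0.51485696 0.01106368 0.05642863]
```

View pics/sc6.png

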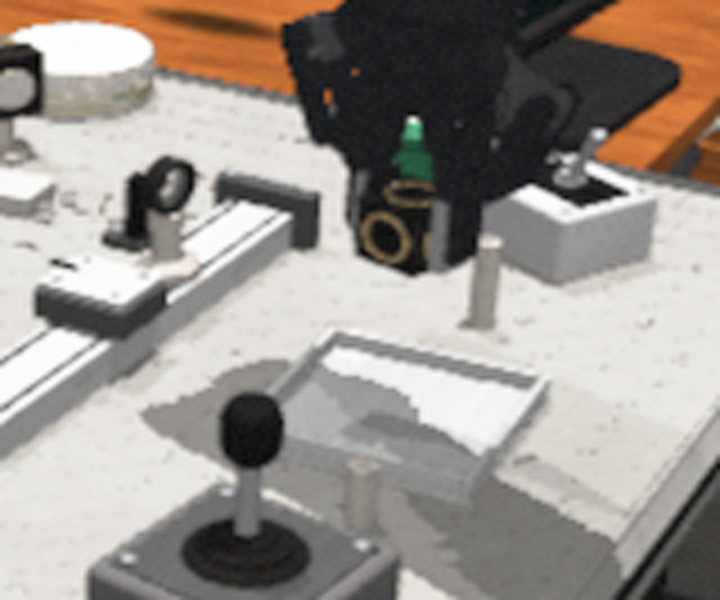

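View pics/wrist6.png

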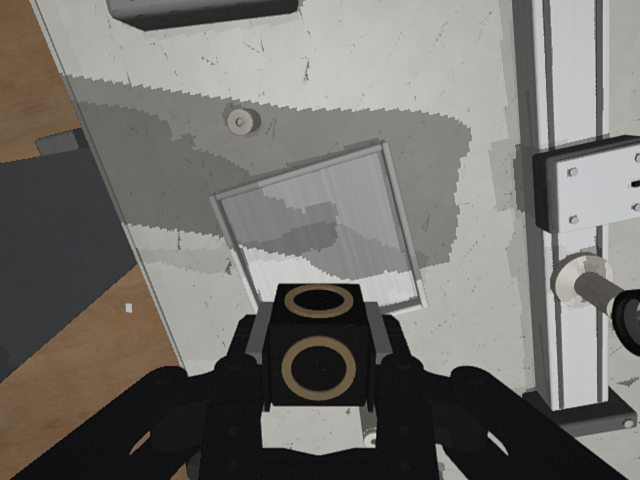

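```bash
python3 -m creep '[[3,0,0,0,0,0],[3,0,0,0,0,0],[1.5,0,0,0,0,0],[0.6,0,0,0,0,0],[0.3,0,0,0,0,0],[0.2,0,0,0,0,0],[0,0,0,0,0,0],[0,0,0,0,0,0]]'
```

```text
time_s: 10.23
eef_pos: [0.5147, 0.0102, -0.0292]
eef_rot: [[0.002, 0.972, -0.234], [0.0, -0.234, -0.972], [-1.0, 0.002, -0.001]]
force: [-0.1, -0.1, -2.1]
gripper_width: 0.0315
```

```bash
python3 -m creep '[[0.1,0,0,0,0,0],[0,0,0,0,0,0]]'; python3 -m creep '[[0,0,0,0,0,0],[0,0,0,0,0,0],[0,0,0,0,0,0],[0,0,0,0,0,0],[0,0,0,0,0,0]]' 5.5;  python3 -m creep '[[-2,0,0,0,0,0],[-3,0,0,0,0,0],[-3,0,0,0,0,0],[-3,0,0,0,0,0],[-3,0,0,0,0,0],[-2,0,0,0,0,0],[0,0,0,0,0,0]]';python3 - <<'E'
from h import *
im,d,m=save("wrist","wrist7"); save("side","side7"); print(get_state()["eef_pos"])
t=cv2.imread('pics/side7.png'); cv2.imwrite('pics/sc7.png',cv2.resize(t[200:350,280:440],None,fx=4.5,fy=4,interpolation=cv2.INTER_CUBIC))
E
```

```text
time_s: 10.4
eef_pos: [0.5141, 0.0103, -0.0305]
eef_rot: [[0.001, 0.972, -0.234], [0.0, -0.234, -0.972], [-1.0, 0.001, -0.001]]
force: [0.8, 0.2, -2.7]
gripper_width: 0.0317
time_s: 10.82
eef_pos: [0.5137, 0.0101, -0.031]
eef_rot: [[0.0, 0.972, -0.235], [0.0, -0.235, -0.972], [-1.0, 0.0, -0.0]]
force: [-0.2, 1.0, -0.1]
gripper_width: 0.0551
time_s: 11.4
eef_pos: [0.5169, 0.0099, 0.133]
eef_rot: [[0.008, 0.972, -0.235], [0.002, -0.235, -0.972], [-1.0, 0.007, -0.004]]
force: [0.8, -0.7, -0.7]
gripper_width: 0.0552
[0.51379531 0.01042068 0.12928027]
```

View pics/sc7.png

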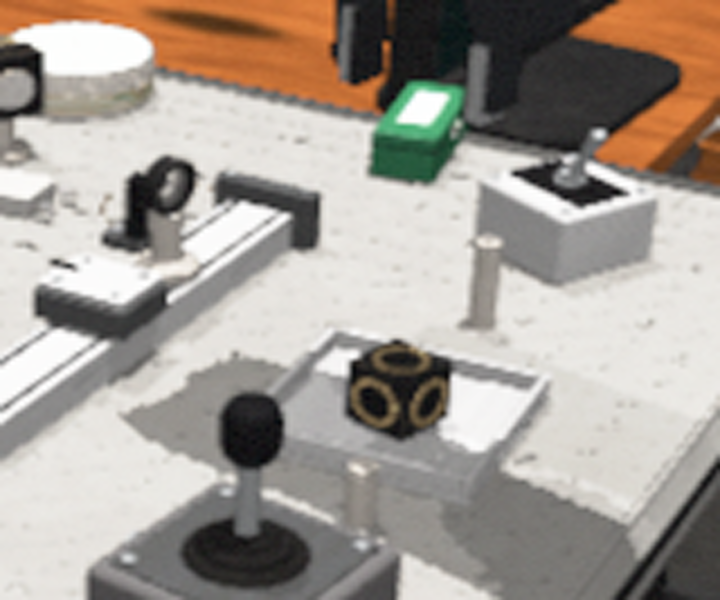

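View pics/wrist7.png

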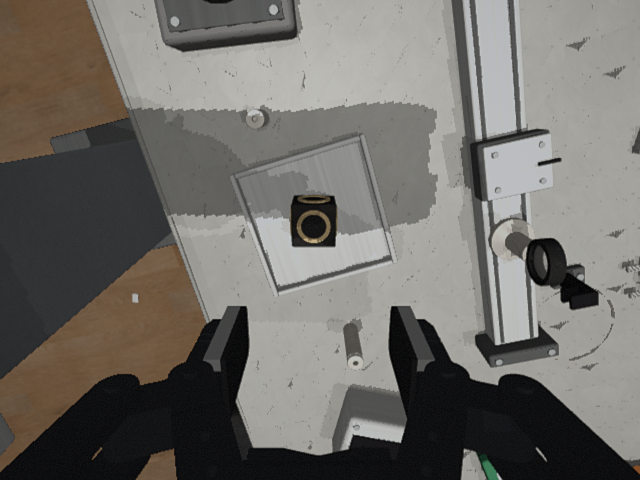

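```bash
python3 -m creep '[[0,-1.14,-3.28,0,0,0],[0,-1.14,-3.28,0,0,0],[0,-1.14,-3.28,0,0,0],[0,-1.14,-3.28,0,0,0],[0,-1.14,-3.28,0,0,0],[0,0,0,-6.9,0,0],[0,0,0,-6.9,0,0],[0,0,0,-6.9,0,0],[0,0,0,-6.9,0,0]]' ; python3 -m creep '[[0,0,0,-6.9,0,0],[0,0,0,-6.9,0,0],[0,0,0,-6.9,0,0],[0,0,0,-6.9,0,0],[0,0,0,-6.9,0,0],[0,0,0,-6.9,0,0],[0,0,0,-6.9,0,0],[0,0,0,-6.9,0,0],[0,0,0,-6.9,0,0],[0,0,0,-6.9,0,0]]';  python3 -m creep '[[0,0,0,0,0,0],[0,0,0,0,0,0],[0,0,0,0,0,0]]';python3 - <<'E'
from h import *
s=get_state(); print(s["q"])
im,d,m=save("wrist","wrist8"); save("side","side8"); save("top","top8");print(get_state()["eef_pos"])
print(m["fx"],m["fy"])
t=cv2.imread('pics/side8.png'); cv2.imwrite('pics/sc8.png',cv2.resize(t[190:350,200:400],None,fx=4,fy=3.75,interpolation=cv2.INTER_CUBIC))
E
```

```text
time_s: 12.25
eef_pos: [0.495, 0.1827, 0.1269]
eef_rot: [[-0.003, 0.968, 0.249], [-0.002, 0.249, -0.968], [-1.0, -0.004, 0.001]]
force: [-0.1, 0.6, 0.0]
gripper_width: 0.0556
time_s: 13.08
eef_pos: [0.4951, 0.1823, 0.1269]
eef_rot: [[-0.004, 0.115, 0.993], [-0.002, 0.993, -0.115], [-1.0, -0.002, -0.003]]
force: [0.6, 0.1, -0.4]
gripper_width: 0.055
time_s: 13.33
eef_pos: [0.4959, 0.1825, 0.1279]
eef_rot: [[-0.002, 0.124, 0.992], [-0.001, 0.992, -0.124], [-1.0, -0.001, -0.002]]
force: [-0.5, -1.0, 0.1]
gripper_width: 0.0553
[-0.87722187  0.28064346  0.52836274  1.91469086 -0.1674359   0.99124594
  1.17300597]
[0.49633241 0.18280477 0.12855981]
402.77649907550506 402.77649907550506
```

View pics/sc8.png

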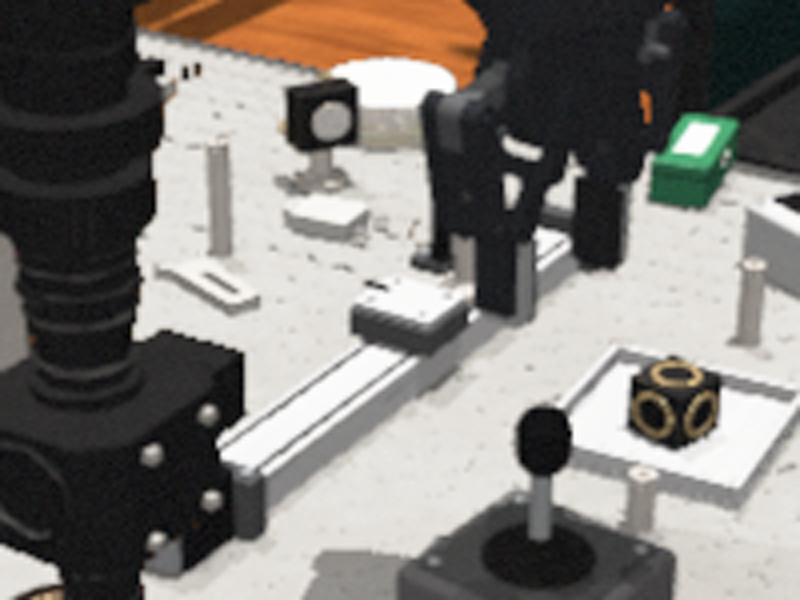

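View pics/wrist8.png

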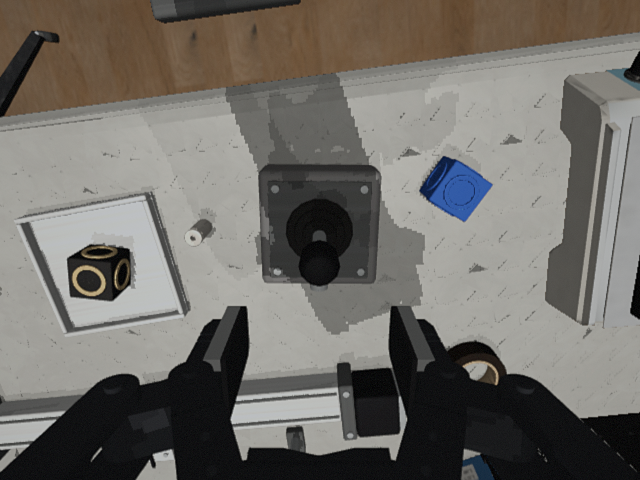

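View pics/top8.png

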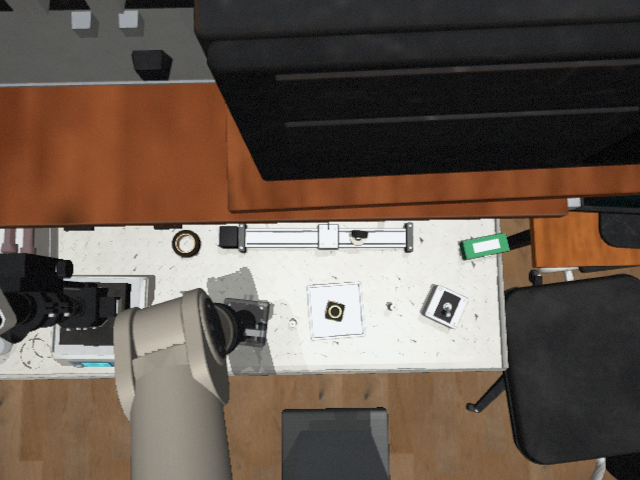

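Run:
```python
from h import *
m=np.load('pics/wrist8_m.npy',allow_pickle=True).item();d=np.load('pics/wrist8_d.npy')
P=[ray(m,*uv,z=.036) for uv in [(275,188),(363,188),(361,271),(277,271)]]; print(np.round(P,4),np.mean(P,0))
print('knob',ray(m,319,262,depth=d[262,319]),ray(m,319,264,z=.1))
for u,v in [(232,312),(404,312),(232,308),(404,308)]: print(ray(m,u,v,depth=d[v,u]))
t=cv2.imread('pics/wrist8.png'); cv2.imwrite('pics/wc8.png',cv2.resize(t[150:300,240:400],None,fx=4,fy=4,interpolation=cv2.INTER_CUBIC))
t=cv2.imread('pics/top8.png'); cv2.imwrite('pics/tc8.png',cv2.resize(t[215:260,215:415],None,fx=4,fy=4,interpolation=cv2.INTER_CUBIC))
```

```text
[[0.4639 0.1568 0.036 ]
 [0.4712 0.2162 0.036 ]
 [0.5319 0.2094 0.036 ]
 [0.5244 0.1487 0.036 ]] [0.49787575 0.18278657 0.036     ]
knob [0.49196248 0.18357791 0.11075196] [0.49734601 0.18290443 0.1       ]
[0.4807755  0.15358468 0.17841078]
[0.48931373 0.21504945 0.1766253 ]
[0.48132274 0.15258664 0.17414367]
[0.48957113 0.21570915 0.1732423 ]
```

View pics/wc8.png

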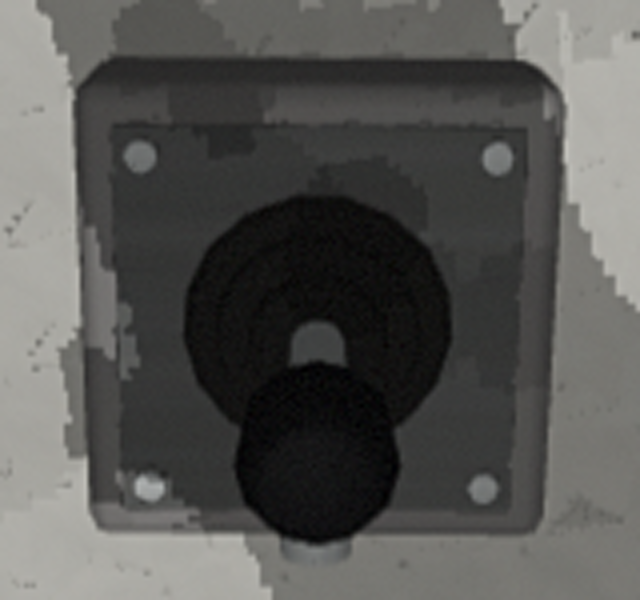

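View pics/tc8.png

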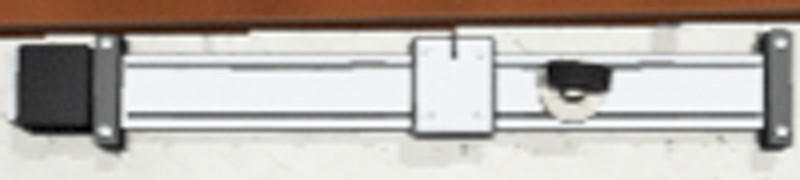

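```bash
python3 -m creep '[[2.5,0,0.15,0,0,0],[3,0,0,0,0,0],[2.5,0,0,0,0,0],[1.5,0,0,0,0,0],[0,0,0,0,0,0],[0,0,0,0,0,0]]'
python3 - <<'E'
from h import *
im,d,m=save("wrist","wrist9"); save("side","side9"); print(get_state()["eef_pos"])
t=cv2.imread('pics/side9.png'); cv2.imwrite('pics/sc9.png',cv2.resize(t[230:380,260:420],None,fx=5,fy=4,interpolation=cv2.INTER_CUBIC))
E
```

```text
time_s: 13.98
eef_pos: [0.4976, 0.1824, 0.0335]
eef_rot: [[-0.001, 0.122, 0.993], [-0.001, 0.993, -0.122], [-1.0, -0.001, -0.001]]
force: [0.2, -0.4, 0.7]
gripper_width: 0.0552
[0.49921078 0.18310301 0.03510664]
```

View pics/sc9.png

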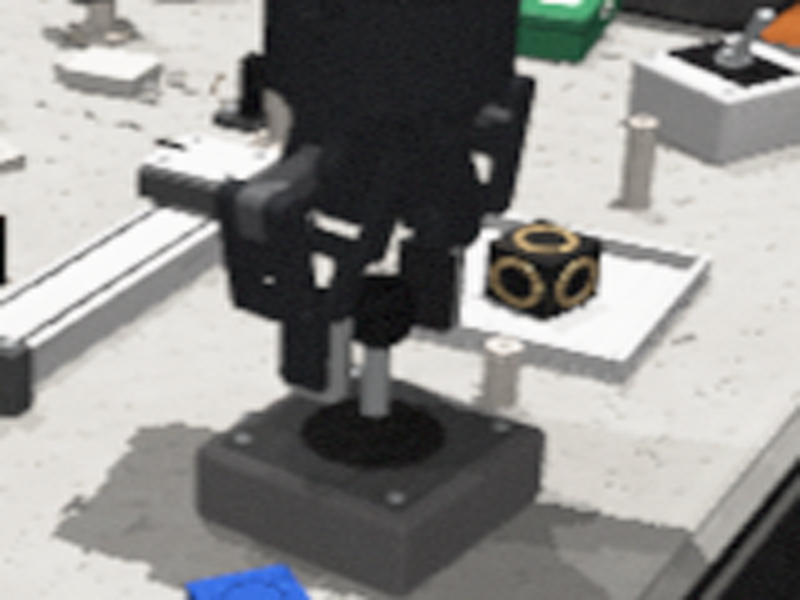

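View pics/wrist9.png

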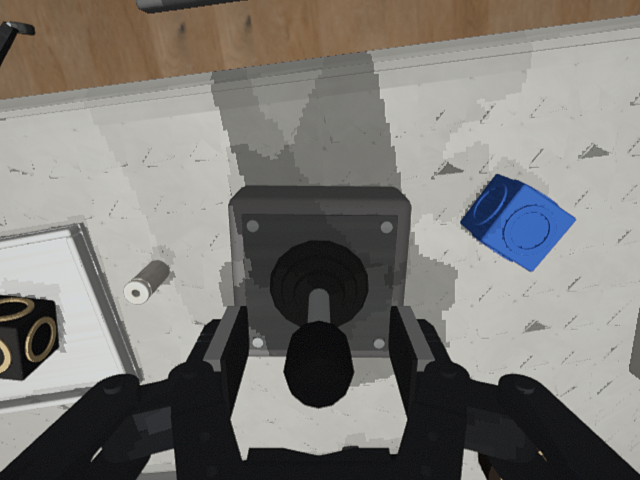

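```bash
cat > st.py <<'E'
from h import *
import sys
def stage_y(im,m,dbg=False):
    # stage: edges along the deck, profile between grooves near front deck strip
    R=[]
    return R
n=sys.argv[1]
s=get_state(); 
im,d,m=save("top","t_"+n)
print(s["time_s"],np.round(s["eef_pos"],4),np.round(s["force"],1))
# stage via depth: points at z .040-.050 within rail box
v,u=np.mgrid[215:262,215:415]; dd=d[215:262,215:415]
R=np.array(m["R"]);t=np.array(m["t"]); o=-R.T@t
r=np.stack([(u-m["cx"])/m["fx"],(v-m["cy"])/m["fy"],np.ones_like(u,float)],-1)@R
W=o+r*dd[...,None]
ok=(W[...,2]>.039)&(W[...,2]<.052)&(W[...,0]>.632)&(W[...,0]<.676)&(W[...,1]<.172)&(W[...,1]>-.01)&(dd>0)
Y=W[ok][:,1]; print('stage depth n',ok.sum(),'y mid',round((np.percentile(Y,3)+np.percentile(Y,97))/2,4),'mean',round(Y.mean(),4),'rng',np.percentile(Y,[3,97]).round(4))
E
python3 st.py 0
python3 -m creep '[[0,1.1,0,0,0,0],[0,1.1,0,0,0,0],[0,1.1,0,0,0,0],[0,0,0,0,0,0]]'; python3 st.py 1;  python3 st.py 2
```

```text
14.0833 [0.4992 0.1831 0.0351] [0.8 1.2 0.9]
stage depth n 466 y mid 0.0209 mean 0.0215 rng [0.0028 0.039 ]
time_s: 14.47
eef_pos: [0.5023, 0.2176, 0.0342]
eef_rot: [[0.0, 0.118, 0.993], [-0.0, 0.993, -0.118], [-1.0, -0.0, 0.001]]
force: [-0.7, -4.5, 4.6]
gripper_width: 0.055
14.4667 [0.5023 0.2176 0.0342] [-0.7 -4.5  4.6]
stage depth n 464 y mid 0.0215 mean 0.0216 rng [0.0042 0.0389]
14.5167 [0.5023 0.2161 0.0341] [-0.2 -5.1  2.9]
stage depth n 469 y mid 0.0223 mean 0.022 rng [0.0044 0.0402]
```

```bash
python3 -m creep '[[0,0,0,0,0,0],[0,0,0,0,0,0],[0,0,0,0,0,0],[0,0,0,0,0,0],[0,0,0,0,0,0],[0,0,0,0,0,0]]'; python3 st.py 3
python3 - <<'E'
from h import *
save("wrist","wrist10"); save("side","side10")
t=cv2.imread('pics/side10.png'); cv2.imwrite('pics/sc10.png',cv2.resize(t[190:370,200:400],None,fx=4,fy=3.3,interpolation=cv2.INTER_CUBIC))
E
python3 st.py 4
```

```text
time_s: 15.07
eef_pos: [0.5021, 0.2152, 0.034]
eef_rot: [[0.0, 0.122, 0.993], [0.0, 0.993, -0.122], [-1.0, 0.0, 0.0]]
force: [-0.0, -4.1, 3.3]
gripper_width: 0.0549
15.0667 [0.5021 0.2152 0.034 ] [-0.  -4.1  3.3]
stage depth n 465 y mid 0.029 mean 0.029 rng [0.0117 0.0464]
15.2167 [0.5021 0.2154 0.0339] [-0.4 -4.9  3.4]
stage depth n 476 y mid 0.0312 mean 0.0311 rng [0.0128 0.0497]
```

View pics/sc10.png

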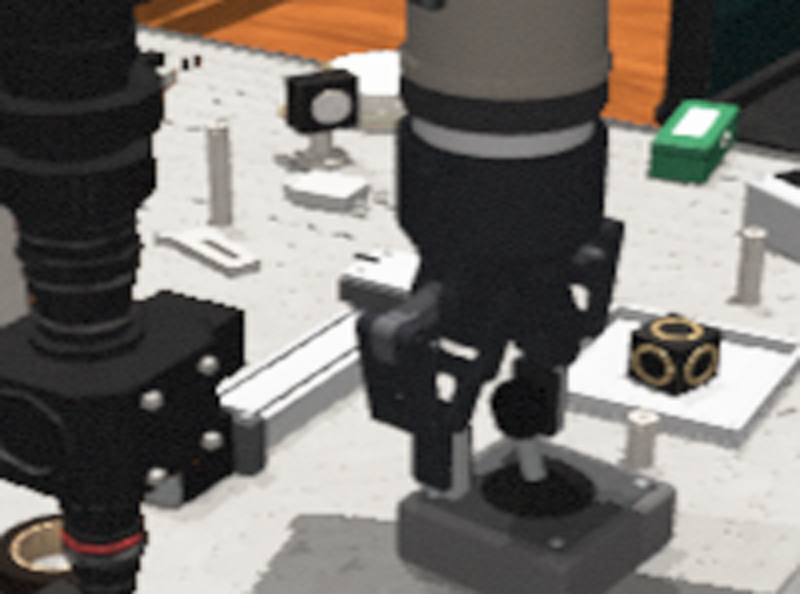

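View pics/wrist10.png

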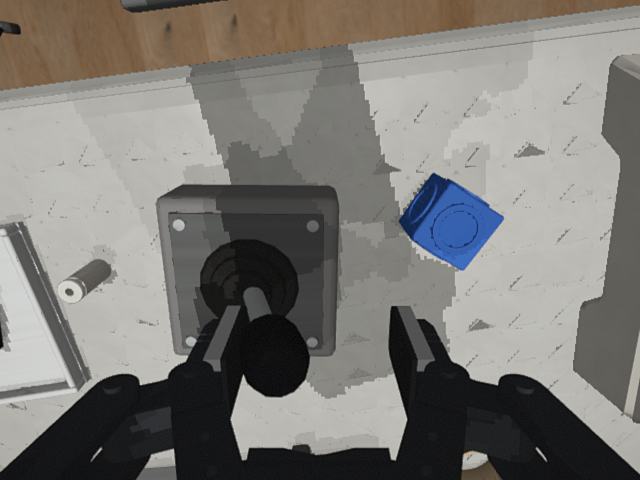

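```bash
python3 -m creep '[[0,0.3,0,0,0,0],[0,0,0,0,0,0],[0,0,0,0,0,0],[0,0,0,0,0,0],[0,0,0,0,0,0],[0,0,0,0,0,0],[0,0,0,0,0,0],[0,0,0,0,0,0],[0,0,0,0,0,0],[0,0,0,0,0,0]]'; python3 st.py 5; python3 -m creep '[[0,0,0,0,0,0],[0,0,0,0,0,0],[0,0,0,0,0,0],[0,0,0,0,0,0],[0,0,0,0,0,0],[0,0,0,0,0,0],[0,0,0,0,0,0],[0,0,0,0,0,0],[0,0,0,0,0,0],[0,0,0,0,0,0]]'; python3 st.py 6
```

```text
time_s: 16.1
eef_pos: [0.5021, 0.2179, 0.0336]
eef_rot: [[-0.001, 0.121, 0.993], [-0.001, 0.993, -0.121], [-1.0, -0.001, -0.0]]
force: [-0.2, -5.3, 2.8]
gripper_width: 0.0549
16.1 [0.5021 0.2179 0.0336] [-0.2 -5.3  2.8]
stage depth n 468 y mid 0.0461 mean 0.046 rng [0.0287 0.0635]
time_s: 16.98
eef_pos: [0.5021, 0.2179, 0.0337]
eef_rot: [[-0.001, 0.121, 0.993], [-0.001, 0.993, -0.121], [-1.0, -0.001, -0.0]]
force: [-1.0, -4.9, 3.0]
gripper_width: 0.0548
16.9833 [0.5021 0.2179 0.0337] [-1.  -4.9  3. ]
stage depth n 453 y mid 0.064 mean 0.0633 rng [0.0459 0.082 ]
```

```bash
for i in 1 2; do :; done; python3 -m creep '[[0,0,0,0,0,0],[0,0,0,0,0,0],[0,0,0,0,0,0],[0,0,0,0,0,0],[0,0,0,0,0,0],[0,0,0,0,0,0],[0,0,0,0,0,0],[0,0,0,0,0,0],[0,0,0,0,0,0],[0,0,0,0,0,0]]'|head -1; python3 -m creep '[[0,0,0,0,0,0],[0,0,0,0,0,0],[0,0,0,0,0,0],[0,0,0,0,0,0],[0,0,0,0,0,0],[0,0,0,0,0,0],[0,0,0,0,0,0],[0,0,0,0,0,0],[0,0,0,0,0,0],[0,0,0,0,0,0]]'|head -1;python3 st.py 7;  python3 -m creep '[[0,0,0,0,0,0],[0,0,0,0,0,0],[0,0,0,0,0,0],[0,0,0,0,0,0],[0,0,0,0,0,0],[0,0,0,0,0,0]]'|head -1;python3 st.py 8
python3 -c "
import cv2
t=cv2.imread('pics/t_8.png'); cv2.imwrite('pics/tc9.png',cv2.resize(t[215:260,215:415],None,fx=4,fy=4,interpolation=cv2.INTER_CUBIC))"
```

```text
time_s: 17.87
time_s: 18.7
18.7 [0.5021 0.2179 0.0336] [-0.4 -5.6  2.5]
stage depth n 436 y mid 0.0971 mean 0.0969 rng [0.08   0.1142]
time_s: 19.25
19.25 [0.5021 0.218  0.0337] [-0.8 -5.7  3. ]
stage depth n 430 y mid 0.1084 mean 0.1081 rng [0.0913 0.1255]
```

View pics/tc9.png

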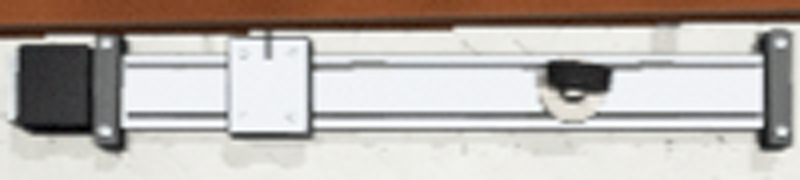

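```bash
python3 -m creep '[[0,0,0,0,0,0],[0,0,0,0,0,0],[0,0,0,0,0,0],[0,0,0,0,0,0],[0,0,0,0,0,0],[0,0,0,0,0,0],[0,0,0,0,0,0],[0,0,0,0,0,0],[0,0,0,0,0,0],[0,-0.3,0,0,0,0]]'|head -1; python3 st.py 9
```

```text
time_s: 20.13
20.1333 [0.5019 0.216  0.0337] [-0.4 -4.7  2.4]
stage depth n 431 y mid 0.1255 mean 0.1254 rng [0.1083 0.1427]
```

```bash
python3 -m creep '[[0,0,0,0,0,0],[0,0,0,0,0,0],[0,0,0,0,0,0],[0,0,0,0,0,0],[0,0,0,0,0,0],[0,-1.0,0,0,0,0],[0,-1.2,0,0,0,0],[0,-1.1,0,0,0,0],[0,0,0,0,0,0],[0,0,0,0,0,0]]'; python3 st.py 10; python3 st.py 11; python3 -m creep '[[-1.5,0,0,0,0,0],[-3,0,0,0,0,0],[-3,0,0,0,0,0],[-2,0,0,0,0,0],[0,0,0,0,0,0]]'|head -2
```

```text
time_s: 21.02
eef_pos: [0.498, 0.1822, 0.034]
eef_rot: [[0.0, 0.123, 0.992], [0.001, 0.992, -0.123], [-1.0, 0.001, -0.0]]
force: [0.2, -0.3, -0.0]
gripper_width: 0.0553
21.0167 [0.498  0.1822 0.034 ] [ 0.2 -0.3 -0. ]
stage depth n 440 y mid 0.1366 mean 0.1365 rng [0.1194 0.1538]
21.0667 [0.4981 0.1831 0.034 ] [-0.1 -0.2  0.9]
stage depth n 443 y mid 0.1368 mean 0.1368 rng [0.1196 0.1539]
time_s: 21.53
eef_pos: [0.5015, 0.1849, 0.1335]
```

```bash
python3 -m creep '[[-2.3,-1.7,2.6,0,0,0],[-2.3,-1.7,2.6,0,0,0],[-2.3,-1.7,2.6,0,0,0],[0,0,0,0,0,0],[0,0,0,0,0,0],[0,0,0,0,0,0]]'|head -2
python3 - <<'E'
from h import *
print(get_state()["eef_pos"]); save("wrist","wrist11"); print(get_state()["eef_pos"])
save("side","side11")
E
```

```text
time_s: 22.03
eef_pos: [0.5683, 0.1236, 0.1967]
[0.56831254 0.12361307 0.19671296]
[0.56768864 0.12409982 0.19633953]
```

View pics/wrist11.png

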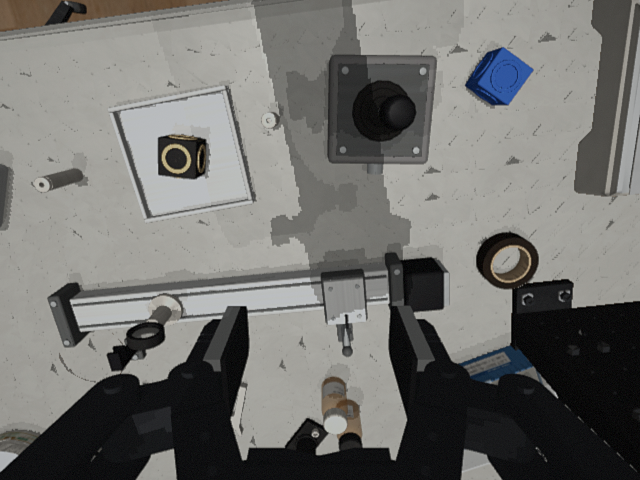

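Run:
```python
import cv2
t=cv2.imread('pics/wrist11.png'); cv2.imwrite('pics/wc11.png',cv2.resize(t[255:365,295:395],None,fx=6,fy=5.4,interpolation=cv2.INTER_CUBIC))
t=cv2.imread('pics/side11.png'); cv2.imwrite('pics/sc11.png',cv2.resize(t[190:370,200:400],None,fx=4,fy=3.3,interpolation=cv2.INTER_CUBIC))
```

```text
(no output)
```

View pics/wc11.png

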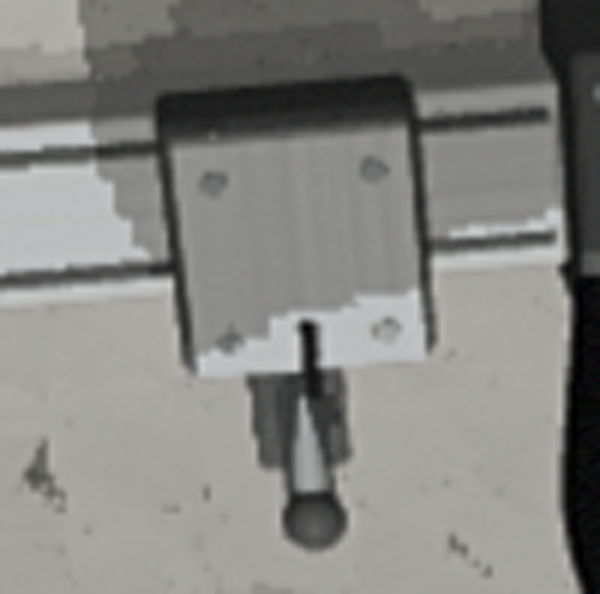

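View pics/sc11.png

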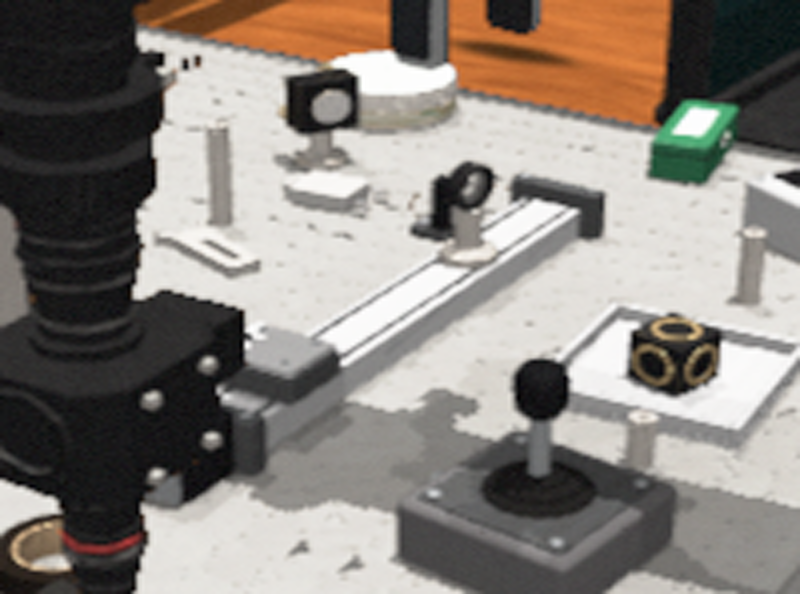

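```bash
python3 -m creep '[[0,-3.9,-0.1,0,0,0],[0,-3.9,-0.1,0,0,0],[0,-3.9,-0.1,0,0,0],[0,-3.9,-0.1,0,0,0],[0,-3.9,-0.1,0,0,0],[0,-3.9,-0.1,0,0,0],[0,-3.9,-0.1,0,0,0],[0,-3.9,-0.2,0,0,0],[0,0,0,0,0,0],[0,0,0,0,0,0]]'; python3 -m creep '[[0,0,0,0,0,0],[0,0,0,0,0,0]]' 0 |head -2
python3 - <<'E'
from h import *
s=get_state(); print(s["eef_pos"],s["q"]); save("wrist","wrist12"); print(get_state()["eef_pos"])
save("side","side12")
for c in("wrist","side"): print([(np.round(x["uv"]).tolist(),round(x["score"],2)) for x in boxes_of("toggle_tip",c)[:3]])
t=cv2.imread('pics/side12.png'); cv2.imwrite('pics/sc12.png',cv2.resize(t[200:300,360:480],None,fx=6,fy=6,interpolation=cv2.INTER_CUBIC))
E
```

```text
time_s: 22.97
eef_pos: [0.5209, -0.1876, 0.1971]
eef_rot: [[-0.001, 0.126, 0.992], [0.0, 0.992, -0.126], [-1.0, 0.0, -0.002]]
force: [0.6, 1.1, -0.4]
gripper_width: 0.0553
time_s: 23.13
eef_pos: [0.5229, -0.1832, 0.1971]
[ 0.52289098 -0.18319561  0.19712048] [-0.32258104  0.28278715  0.71226919  1.78016578 -0.20196605  1.15414272
  1.90584232]
[ 0.52300117 -0.18326956  0.1972639 ]
[([304.0, 201.0], 0.65)]
[([409.0, 236.0], 0.46)]
```

View pics/wrist12.png

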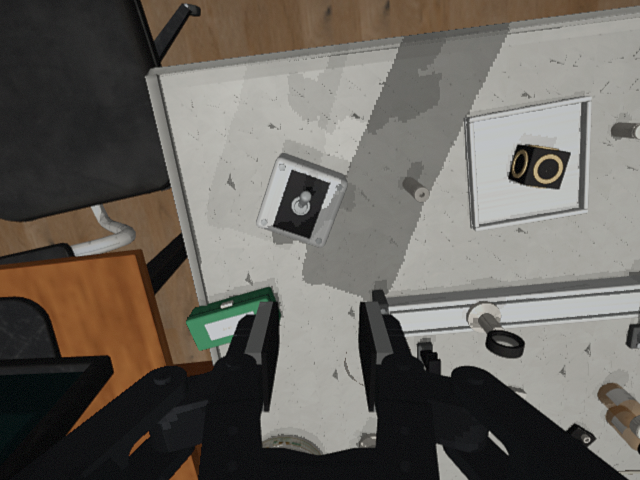

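View pics/sc12.png

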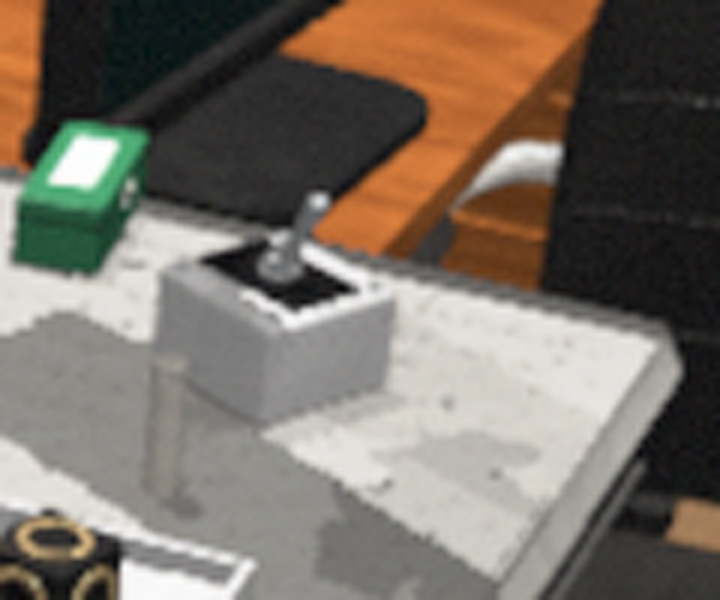

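Run:
```python
import cv2
t=cv2.imread('pics/wrist12.png'); cv2.imwrite('pics/wc12.png',cv2.resize(t[145:255,245:355],None,fx=5.4,fy=5.4,interpolation=cv2.INTER_CUBIC))
```

```text
(no output)
```

View pics/wc12.png

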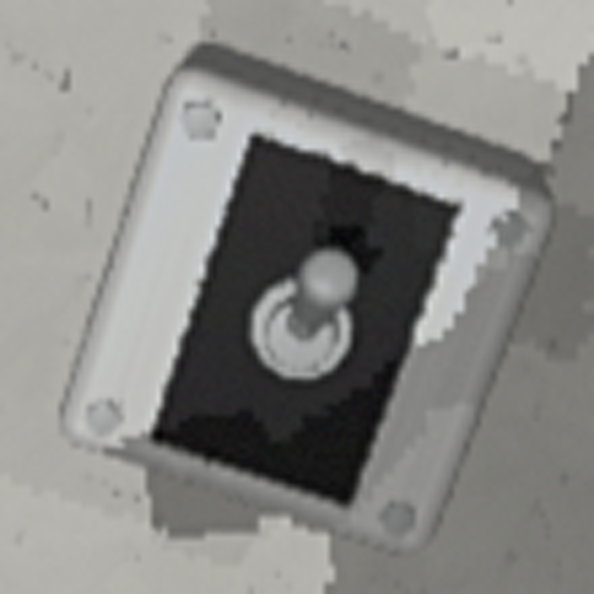

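Run:
```python
from h import *
m=np.load('pics/wrist12_m.npy',allow_pickle=True).item();d=np.load('pics/wrist12_d.npy')
A=lambda x,y:(245+x/5.4,145+y/5.4)
P=[ray(m,*A(*q),z=.042) for q in [(201,118),(512,232),(398,515),(104,415)]]; c=np.mean(P,0); print(np.round(P,4),c)
P=np.array(P); a=(P[0]-P[3]+P[1]-P[2])/2; b=(P[1]-P[0]+P[2]-P[3])/2; print('swing',a,np.degrees(np.arctan2(a[1],a[0])),'b',np.degrees(np.arctan2(b[1],b[0])))
for z in(.078,.082,.085): print('tip',ray(m,*A(330,272),z=z))
uv=A(330,275); print(ray(m,*uv,depth=d[int(uv[1]),int(uv[0])]))
```

```text
[[ 0.4857 -0.2088  0.042 ]
 [ 0.5087 -0.1634  0.042 ]
 [ 0.5527 -0.1864  0.042 ]
 [ 0.5305 -0.231   0.042 ]] [ 0.51939108 -0.19740114  0.042     ]
swing [-0.04437266  0.02260007  0.        ] 153.00915102701 b 63.31562085495436
tip [ 0.50417745 -0.19024904  0.078     ]
tip [ 0.50334248 -0.19002518  0.082     ]
tip [ 0.50271626 -0.18985728  0.085     ]
[ 0.50387105 -0.19010831  0.08146487]
```

```bash
python3 -m creep '[[1,0,-2.27,0,0,0],[1,0,-2.27,0,0,0],[1,0,0,6.5,0,0],[1,0,0,6.5,0,0],[1,0,0,6.6,0,0],[1,0,0,0,0,0],[0,0,0,0,0,0],[0,0,0,0,0,0],[0,0,0,0,0,0]]' 0
python3 - <<'E'
from h import *
s=get_state(); print(s["eef_pos"]); save("wrist","wrist13"); print(get_state()["eef_pos"])
d=np.load('pics/wrist13_d.npy'); m=np.load('pics/wrist13_m.npy',allow_pickle=True).item()
for u in(308,332):
  for v in range(292,330,3): print(u,v,ray(m,u,v,depth=d[v,u]).round(4))
E
```

```text
time_s: 24.08
eef_pos: [0.4779, -0.1805, 0.1383]
eef_rot: [[0.001, 0.445, 0.895], [-0.0, 0.895, -0.445], [-1.0, 0.0, 0.001]]
force: [0.2, -0.4, -0.1]
gripper_width: -0.0001
[ 0.47793164 -0.18054258  0.13825144]
[ 0.4780356  -0.18061776  0.13842096]
308 292 [ 0.5196 -0.21    0.0445]
308 295 [ 0.5228 -0.2117  0.0422]
308 298 [ 0.5245 -0.2126  0.0433]
308 301 [ 0.4665 -0.1792  0.1785]
308 304 [ 0.4661 -0.1789  0.182 ]
308 307 [ 0.4661 -0.1788  0.1843]
308 310 [ 0.4663 -0.1789  0.1863]
308 313 [ 0.4666 -0.179   0.1878]
308 316 [ 0.4659 -0.1785  0.1915]
308 319 [ 0.4666 -0.1789  0.1923]
308 322 [ 0.4663 -0.1786  0.195 ]
308 325 [ 0.4667 -0.1788  0.1963]
308 328 [ 0.4664 -0.1786  0.1988]
332 292 [ 0.5283 -0.1943  0.0429]
332 295 [ 0.5299 -0.1951  0.0442]
332 298 [ 0.5324 -0.1963  0.0436]
332 301 [ 0.4702 -0.1708  0.1794]
332 304 [ 0.4706 -0.171   0.1809]
332 307 [ 0.4701 -0.1709  0.1842]
332 310 [ 0.4708 -0.1713  0.1851]
332 313 [ 0.4704 -0.1712  0.1879]
332 316 [ 0.4703 -0.1712  0.1903]
332 319 [ 0.4702 -0.1713  0.1926]
332 322 [ 0.4703 -0.1714  0.1944]
332 325 [ 0.4699 -0.1713  0.197 ]
332 328 [ 0.4701 -0.1714  0.1986]
```

View pics/wrist13.png

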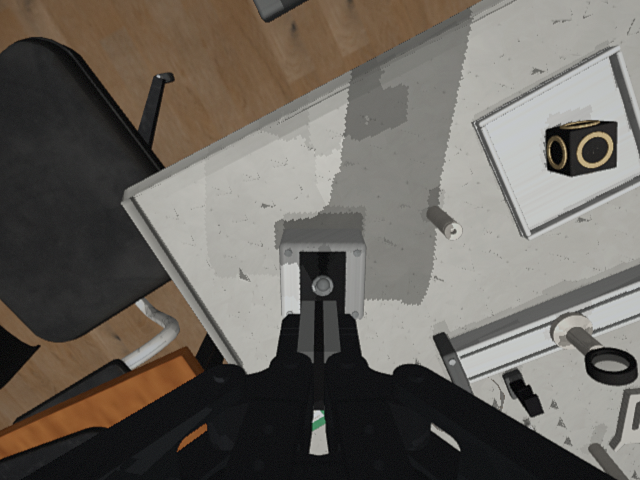

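```bash
python3 -m creep '[[3.5,0.3,0,0,0,0],[3.5,0,0,0,0,0],[3,0,0,0,0,0],[1.5,0,0,0,0,0],[0,0,0,0,0,0],[0,0,0,0,0,0]]'
python3 - <<'E'
from h import *
s=get_state(); print(s["eef_pos"]); save("wrist","wrist14"); save("side","side14")
t=cv2.imread('pics/side14.png'); cv2.imwrite('pics/sc14.png',cv2.resize(t[200:300,360:480],None,fx=6,fy=6,interpolation=cv2.INTER_CUBIC))
E
```

```text
time_s: 24.63
eef_pos: [0.4789, -0.1781, 0.023]
eef_rot: [[-0.0, 0.447, 0.895], [-0.0, 0.895, -0.447], [-1.0, -0.0, -0.0]]
force: [0.5, 0.3, 0.7]
gripper_width: -0.0001
[ 0.47891472 -0.17809089  0.02301275]
```

View pics/sc14.png

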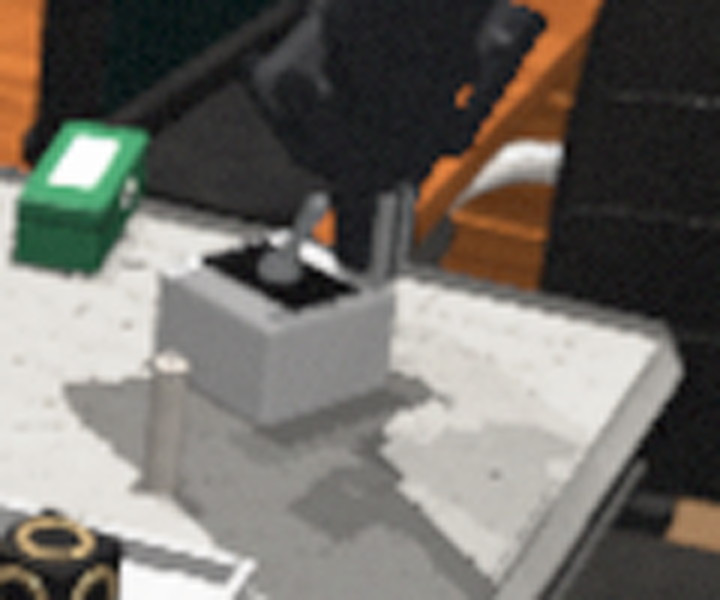

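View pics/wrist14.png

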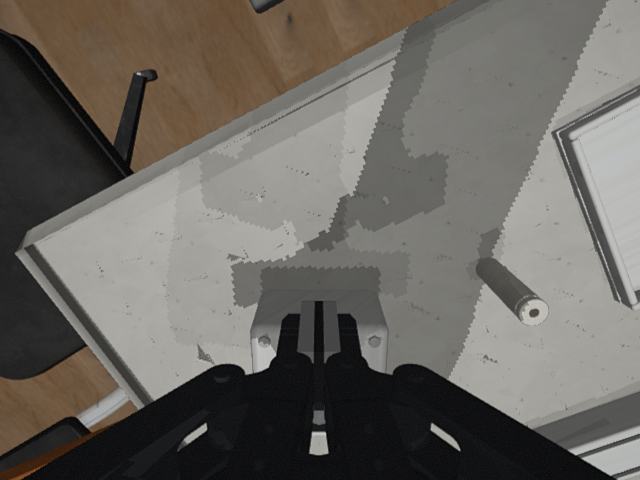

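```bash
python3 -m creep '[[0,0,0.5,0,0,0],[0,0,0.5,0,0,0],[0,0,0.4,0,0,0],[0,0,0,0,0,0]]'|grep -v rot; python3 -m creep '[[0,0,0.3,0,0,0],[0,0,0.2,0,0,0],[0,0,0,0,0,0]]'|grep -v rot;  python3 -m creep '[[0,0,0.2,0,0,0],[0,0,0,0,0,0],[0,0,0,0,0,0]]'|grep -v rot
python3 - <<'E'
from h import *
save("side","side15")
t=cv2.imread('pics/side15.png'); cv2.imwrite('pics/sc15.png',cv2.resize(t[200:300,360:480],None,fx=6,fy=6,interpolation=cv2.INTER_CUBIC))
E
```

```text
time_s: 25.07
eef_pos: [0.4921, -0.1841, 0.0235]
force: [-0.5, 0.8, 1.1]
gripper_width: 0.0001
time_s: 25.32
eef_pos: [0.4953, -0.1859, 0.0227]
force: [-1.6, 0.7, 2.0]
gripper_width: -0.0
time_s: 25.57
eef_pos: [0.4986, -0.1878, 0.023]
force: [-0.4, -0.2, -0.1]
gripper_width: -0.0
```

View pics/sc15.png

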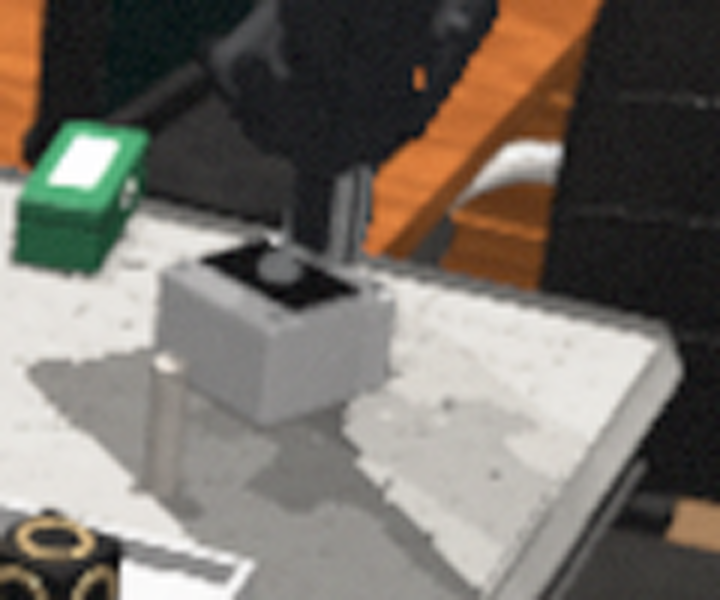

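Force rose to about 2 N and then vanished, so the lever seems to have snapped. I'll back off and look.

```bash
python3 -m creep '[[0,0,-1.5,0,0,0],[0,0,-2,0,0,0],[-2,0,-1,0,0,0],[-3.5,0,0,0,0,0],[-3.5,0,0,0,0,0],[-3.5,0,0,0,0,0],[0,0,0,0,0,0],[0,0,0,0,0,0],[0,0,0,0,0,0]]'|grep -v rot
python3 - <<'E'
from h import *
save("side","side16"); save("wrist","wrist16"); save("top","top16")
t=cv2.imread('pics/side16.png'); cv2.imwrite('pics/sc16.png',cv2.resize(t[200:300,360:480],None,fx=6,fy=6,interpolation=cv2.INTER_CUBIC))
t=cv2.imread('pics/wrist16.png'); cv2.imwrite('pics/wc16.png',cv2.resize(t[190:340,250:400],None,fx=4,fy=4,interpolation=cv2.INTER_CUBIC))
t=cv2.imread('pics/top16.png'); cv2.imwrite('pics/tc16.png',cv2.resize(t[200:350,170:520],None,fx=2.2,fy=2.2,interpolation=cv2.INTER_CUBIC))
m=camera_model("side"); c=np.array([.5194,-.1974,0]); d=np.array([-.892,.45,0])
for a in(-.45,0,.45): 
  p=proj(m,c+d*.04*np.sin(a)+[0,0,.044+.04*np.cos(a)]); print(a,(p-[360,200])*6)
E
python3 st.py 20
```

```text
time_s: 26.37
eef_pos: [0.4572, -0.1668, 0.1476]
force: [-0.9, 0.1, -0.0]
gripper_width: 0.0001
-0.45 [255.57202675 164.3570874 ]
0 [288.99339149 170.83778542]
0.45 [321.09143857 197.74205073]
26.5167 [ 0.4563 -0.1668  0.1465] [-0.1  0.3 -0.3]
stage depth n 445 y mid 0.1367 mean 0.1367 rng [0.1196 0.1538]
```

View pics/sc16.png

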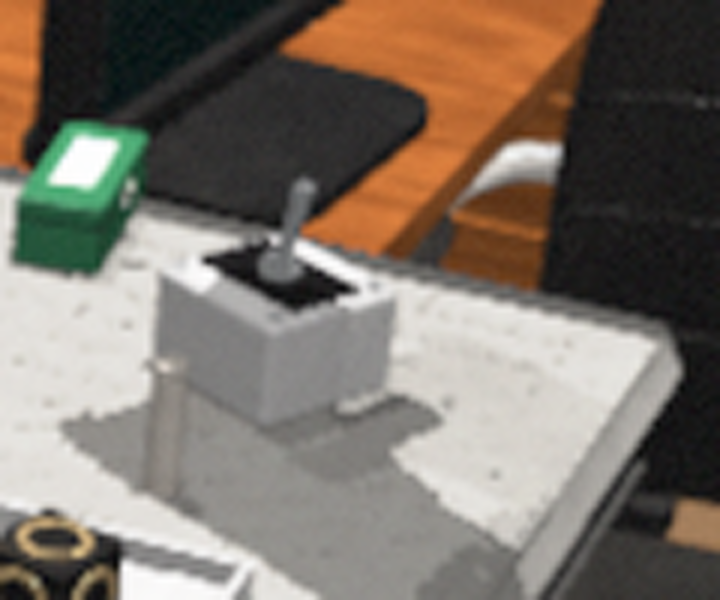

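View pics/wc16.png

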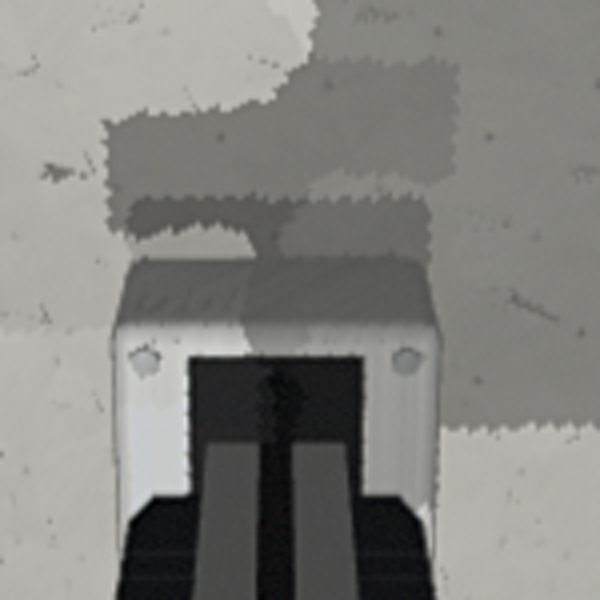

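View pics/tc16.png

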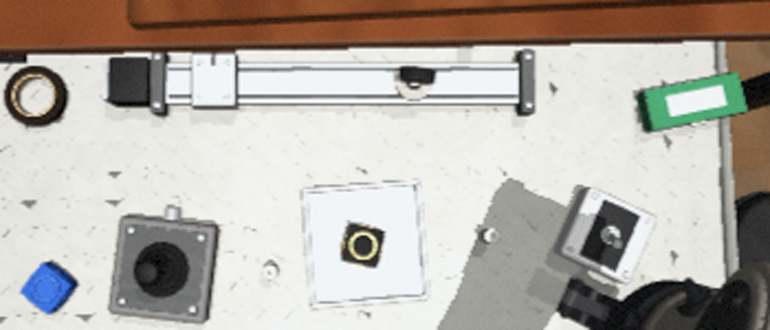

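```bash
python3 -m creep '[[0,0,-2,0,0,0],[0,0,-2,0,0,0],[0,0,-2,0,0,0],[0,0,0,0,0,0],[0,0,0,0,0,0],[0,0,0,0,0,0]]'|grep -v rot
python3 - <<'E'
from h import *
save("side","side17"); im,d,m=save("wrist","wrist17")
t=cv2.imread('pics/side17.png'); cv2.imwrite('pics/sc17.png',cv2.resize(t[215:255,395:425],None,fx=15,fy=15,interpolation=cv2.INTER_CUBIC))
t=cv2.imread('pics/wrist17.png'); cv2.imwrite('pics/wc17.png',t)
ms=camera_model("side"); c=np.array([.5194,-.1974,0]); dd=np.array([-.892,.45,0])
for a in(-.45,0,.1,.2,.3,.45): 
  p=c+dd*.04*np.sin(a)+[0,0,.044+.04*np.cos(a)]; print(a,(proj(ms,p)-[395,215])*15,proj(m,p))
print((proj(ms,c+[0,0,.044])-[395,215])*15,proj(m,c+[0,0,.044]))
E
```

```text
time_s: 27.07
eef_pos: [0.4042, -0.1404, 0.1478]
force: [0.2, -0.5, 0.2]
gripper_width: 0.0002
-0.45 [113.93006687 185.89271851] [319.46314441 420.81888328]
0 [197.48347873 202.09446356] [319.56229002 405.84683249]
0.1 [216.23189852 212.90578407] [319.58523373 401.21688558]
0.2 [234.62028525 226.19145139] [319.60783525 396.22575454]
0.3 [252.45100088 241.8285868 ] [319.62977551 390.94084778]
0.45 [277.72859642 269.35512683] [319.66077236 382.62423614]
[171.65279524 450.22754463] [319.54291613 371.79924903]
```

View pics/sc17.png

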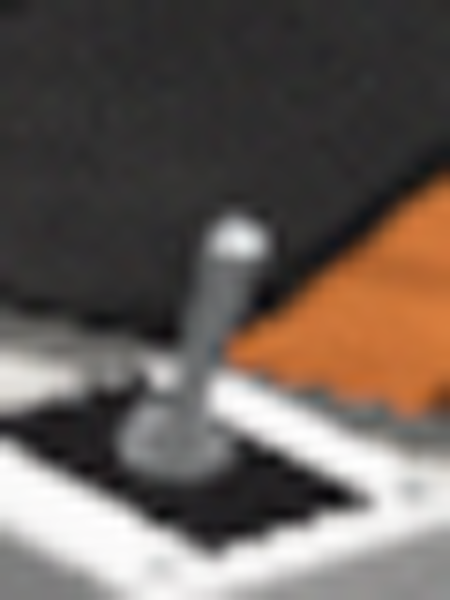

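View pics/wc17.png

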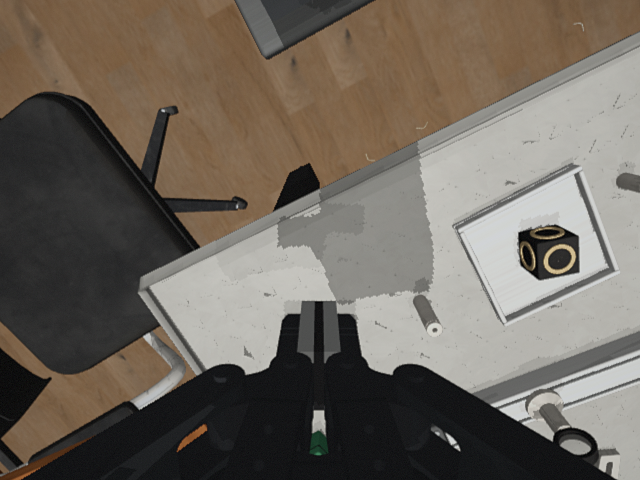

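```bash
python3 -m creep '[[1,0,2.8,0,0,0],[1.5,0,2.8,0,0,0],[3,0,2.8,0,0,0],[3.5,0,0,0,0,0],[2.5,0,0,0,0,0],[1,0,0,0,0,0],[0,0,0,0,0,0],[0,0,0,0,0,0]]'|grep -v rot; python3 -m creep '[[0,0,0.7,0,0,0],[0,0,0.7,0,0,0],[0,0,0.4,0,0,0],[0,0,0.2,0,0,0],[0,0,0.2,0,0,0],[0,0,0,0,0,0],[0,0,0,0,0,0]]'|grep -v rot;  python3 -m creep '[[0,0,0.2,0,0,0],[0,0,0.2,0,0,0],[0,0,0,0,0,0],[0,0,0,0,0,0]]'|grep -v rot
python3 - <<'E'
from h import *
save("side","side18")
t=cv2.imread('pics/side18.png'); cv2.imwrite('pics/sc18.png',cv2.resize(t[200:300,360:480],None,fx=6,fy=6,interpolation=cv2.INTER_CUBIC))
E
```

```text
time_s: 27.83
eef_pos: [0.4792, -0.1784, 0.0231]
force: [1.3, -0.5, 0.5]
gripper_width: -0.0001
time_s: 28.42
eef_pos: [0.4985, -0.1876, 0.023]
force: [-0.7, 0.7, 0.2]
gripper_width: 0.0001
time_s: 28.75
eef_pos: [0.5021, -0.1894, 0.0229]
force: [-0.3, -0.1, 0.0]
gripper_width: 0.0
```

View pics/sc18.png

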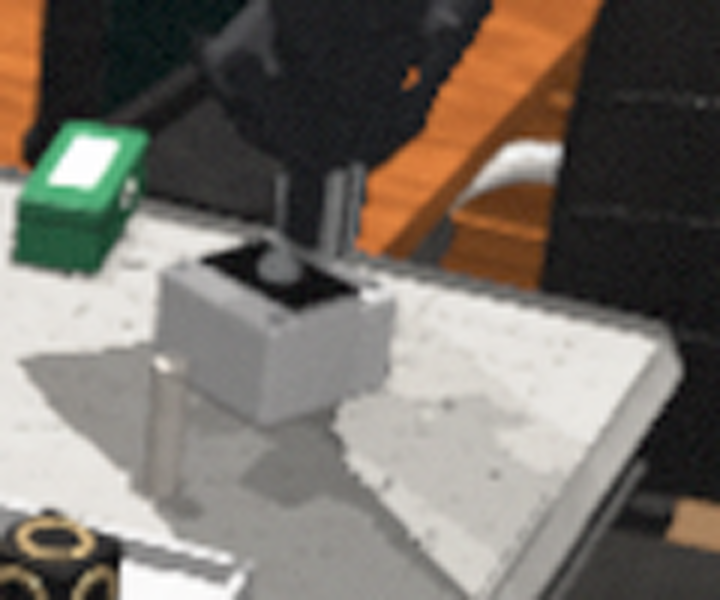

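```bash
python3 -m creep '[[0,0,-1.5,0,0,0],[0,0,-2.5,0,0,0],[-2,0,-1.5,0,0,0],[-3.5,0,-1,0,0,0],[-3.5,0,-1,0,0,0],[-3.5,0,0,0,0,0],[0,0,0,0,0,0],[0,0,0,0,0,0],[0,0,0,0,0,0]]'|grep -v rot
python3 - <<'E'
from h import *
save("side","side19"); save("top","top19")
t=cv2.imread('pics/side19.png'); cv2.imwrite('pics/sc19.png',cv2.resize(t[215:255,395:425],None,fx=15,fy=15,interpolation=cv2.INTER_CUBIC))
cv2.imwrite('pics/sd19.png',cv2.resize(t[190:370,200:440],None,fx=3.3,fy=3.3,interpolation=cv2.INTER_CUBIC))
t=cv2.imread('pics/top19.png'); cv2.imwrite('pics/tc19.png',cv2.resize(t[210:350,170:520],None,fx=2.2,fy=2.2,interpolation=cv2.INTER_CUBIC))
E
python3 st.py 21
```

```text
time_s: 29.55
eef_pos: [0.4346, -0.1554, 0.1475]
force: [-0.4, -0.5, -0.2]
gripper_width: -0.0
29.65 [ 0.4338 -0.1556  0.1466] [-0.2  0.2 -0.3]
stage depth n 442 y mid 0.1362 mean 0.1365 rng [0.1185 0.154 ]
```

View pics/sc19.png

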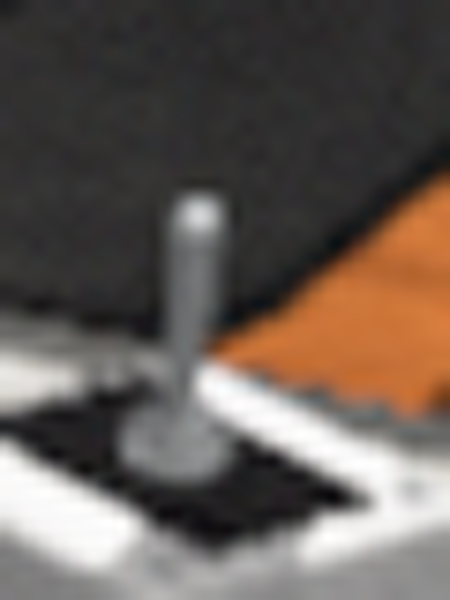

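View pics/sd19.png

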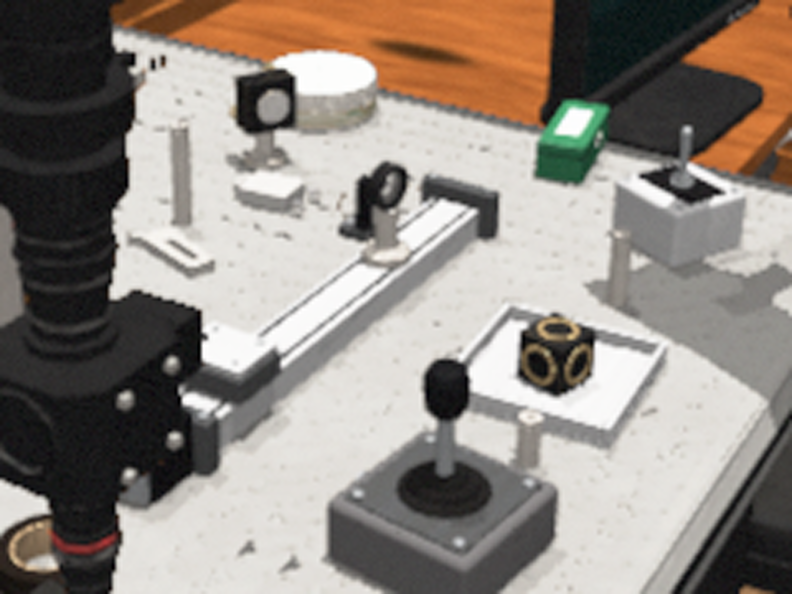

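View pics/tc19.png

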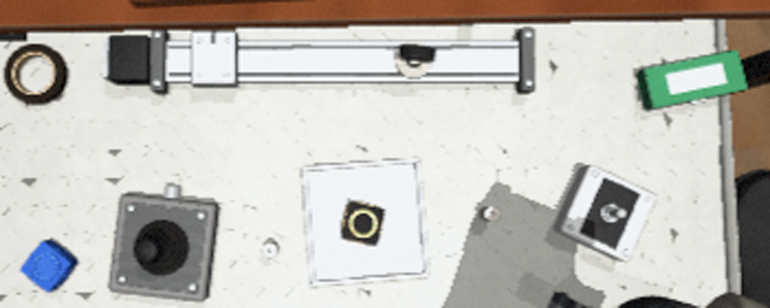

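```bash
python3 -c "
from rig import *
print(finish_job())"
```

```text
the job is handed in; nothing more can be done
None
```

The job is handed in. My last pictures show every goal met, but no verdict came back.

- **Blocking optic:** the pointer stood on the motor side, so the black cage cube was in the way. It now stands upright and released near the middle of the tray. The lens mount was not touched and looks unmoved.
- **Stage:** I held the jog stick sideways until the stage had moved about 115 mm, then let it spring back. The wrist picture shows the index bar in line with the needle tip, to about 1 mm by eye. The top camera still put the stage at the same place at the end.
- **Toggle:** it stands at the pixel position predicted for 0 rad in the side picture.
- **Bystanders:** those in the last pictures look unmoved.

**What went wrong or disagreed:**
- **First grasp:** it closed on air above the cube. The fingertips are really about 40 mm short of the reported TCP, so I measured that in the pictures and allowed for it from then on.
- **First toggle push:** it left the lever at about 0.2 rad, so I pushed again.
- **Camera disagreement:** the top and wrist cameras differed by 2–4 mm on absolute positions. For the pointer I relied on the direct view from the wrist camera.

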